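Put the stone casts away in the twin-leaf model box

TASK

Lay every stone cast on the bench flat in the kerbed bed of the model box, one to a bay, each turned so that its tab points to the next bay round and the plates lock together like pavers. Once all are in, shut the rebated leaf first, fully down, and then the flanged leaf so that its flange laps over the other's tongue, and also turn the vent knob so that its pointer is at zero. Leave the bowl, the jar and the wax tin where they are.

Things in the scene. Friction and masses are not known exactly. Their poses are not given: they have to be found in the camera images.
- modelbox: white box fixed on the bench, 85 mm high, 276 (x) by 206 mm (y). Its front, x -178 to -90 mm, is a closed deck with the vent knob. Behind is the open part, 180 by 190 mm inside, 8 mm walls, floor 10 mm above the bench; a kerb 16 mm high, 6 wide, encloses the square bed, 149 mm inside. Two leaves hinge on the side walls. Origin: on the bench under the bed's centre; x away from the robot, y left, z up
- leaf_rebated (a joint): angle of the rebated leaf, on the box's left (+y) wall: 0 = shut and level; grows to 1.95 as it opens up and outward (1.57 = upright). White panel 190 mm along x, 12 thick, reaching 92 mm from the hinge; beyond it a tongue, only the lower 5 mm thick, with a rubber strip, reaches to 108 mm. Stiff hinge (0.16 N m): the leaf stays where it is left and must be pushed fully down. 0.2 kg
- leaf_flanged (a joint): angle of the flanged leaf, on the right (-y) wall; values, hinge, mass, length and thickness as the other. Panel reaches 89 mm from the hinge; beyond it an aluminium flange, only the upper 5 mm thick, reaches to 105 mm and, shut last, laps over the tongue. If shut first, the tongue lands on the flange and the rebated leaf stays 0.12 rad open
- rebated_hinge (a point): middle of the rebated leaf's hinge line (which runs along the box's x), 85 mm above the bench, level with the shut leaf's underside; axes as the box. On the leaf's outer (when shut, upper) face, mid-length, 60 mm from the hinge line, stands a steel pull knob 18 mm across, 22 mm high
- flanged_hinge (a point): middle of the flanged leaf's hinge line, 85 mm above the bench; axes as the box. Same pull knob at the same place on this leaf
- vent (a joint): angle of the vent knob (rad): 0 = pointer at the long fat zero mark on the robot's side (-x) of the dial; grows as the knob is turned clockwise seen from above, range -0.5 to 2.6. Stays where it is left (friction 0.04 N m)
- vent_grip (a point): on the axis of the vent knob, at gripping height, 114 mm above the bench. Grip bar 46 mm long, 14 thick, standing 94 to 124 mm above the bench on a disc 50 mm across; the pointer is the white line on one half of the bar. The point's own -x axis points along the pointer and turns with it
- bay0 (a point): bay 0, the far left quarter of the bed seen from the robot: where a seated cast's mid point lies, 38 mm above the bench; axes as the box. Any cast may go in any bay. Here its tab must point to bay 1 (the box's -x). Bays 74 mm apart: 4 mm between plates, 2.5 mm to the kerb. A fixed stud 24 x 7 mm, 16 high, 19.5 mm from the bay's point towards bay 3, fits the notch
- bay1 (a point): bay 1, the near left quarter of the bed seen from the robot: where a seated cast's mid point lies, 38 mm above the bench; axes as the box. Any cast may go in any bay. Here its tab must point to bay 2 (the box's -y). Bays 74 mm apart: 4 mm between plates, 2.5 mm to the kerb. A fixed stud 24 x 7 mm, 16 high, 19.5 mm from the bay's point towards bay 0, fits the notch
- bay2 (a point): bay 2, the near right quarter of the bed seen from the robot: where a seated cast's mid point lies, 38 mm above the bench; axes as the box. Any cast may go in any bay. Here its tab must point to bay 3 (the box's +x). Bays 74 mm apart: 4 mm between plates, 2.5 mm to the kerb. A fixed stud 24 x 7 mm, 16 high, 19.5 mm from the bay's point towards bay 1, fits the notch
- bay3 (a point): bay 3, the far right quarter of the bed seen from the robot: where a seated cast's mid point lies, 38 mm above the bench; axes as the box. Any cast may go in any bay. Here its tab must point to bay 0 (the box's +y). Bays 74 mm apart: 4 mm between plates, 2.5 mm to the kerb. A fixed stud 24 x 7 mm, 16 high, 19.5 mm from the bay's point towards bay 2, fits the notch
- cast0_mid (a point): stone dental cast on a grey base plate (all alike, about 0.22 kg; None if absent): centre of the plate, 28 mm above its underside; the cast's own axes, z up. Plate 70 x 70 x 18 mm. On it a cream stone body, 46 mm along x, 36 along y, from 18 to 50 mm above the underside, teeth on top to 55 mm: grip it across the 36 mm, above the plate
- cast0_tab (a point): tip of that cast's tab, 47 mm from the plate's centre along the cast's +x, 9 mm above its underside. The tab is 24 mm wide and sticks out 12 mm from the middle of the plate's +x side; a notch 29 mm wide, 22 deep is cut in the middle of its +y side and takes the bay's stud at its inner end and a neighbour's tab in its mouth
- cast1_mid (a point): stone dental cast on a grey base plate (all alike, about 0.22 kg; None if absent): centre of the plate, 28 mm above its underside; the cast's own axes, z up. Plate 70 x 70 x 18 mm. On it a cream stone body, 46 mm along x, 36 along y, from 18 to 50 mm above the underside, teeth on top to 55 mm: grip it across the 36 mm, above the plate
- cast1_tab (a point): tip of that cast's tab, 47 mm from the plate's centre along the cast's +x, 9 mm above its underside. The tab is 24 mm wide and sticks out 12 mm from the middle of the plate's +x side; a notch 29 mm wide, 22 deep is cut in the middle of its +y side and takes the bay's stud at its inner end and a neighbour's tab in its mouth
- cast2_mid (a point): stone dental cast on a grey base plate (all alike, about 0.22 kg; None if absent): centre of the plate, 28 mm above its underside; the cast's own axes, z up. Plate 70 x 70 x 18 mm. On it a cream stone body, 46 mm along x, 36 along y, from 18 to 50 mm above the underside, teeth on top to 55 mm: grip it across the 36 mm, above the plate
- cast2_tab (a point): tip of that cast's tab, 47 mm from the plate's centre along the cast's +x, 9 mm above its underside. The tab is 24 mm wide and sticks out 12 mm from the middle of the plate's +x side; a notch 29 mm wide, 22 deep is cut in the middle of its +y side and takes the bay's stud at its inner end and a neighbour's tab in its mouth
- cast3_mid (a point): stone dental cast on a grey base plate (all alike, about 0.22 kg; None if absent): centre of the plate, 28 mm above its underside; the cast's own axes, z up. Plate 70 x 70 x 18 mm. On it a cream stone body, 46 mm along x, 36 along y, from 18 to 50 mm above the underside, teeth on top to 55 mm: grip it across the 36 mm, above the plate
- cast3_tab (a point): tip of that cast's tab, 47 mm from the plate's centre along the cast's +x, 9 mm above its underside. The tab is 24 mm wide and sticks out 12 mm from the middle of the plate's +x side; a notch 29 mm wide, 22 deep is cut in the middle of its +y side and takes the bay's stud at its inner end and a neighbour's tab in its mouth
- bowl: bystander: blue mixing bowl, 110 mm across, 60 mm high; origin at the centre of its underside; leave it alone
- jar: bystander: green glass jar with a metal cap, 60 mm across, 75 mm high; origin at the centre of its underside; leave it alone
- waxtin: bystander: flat aluminium wax tin, 90 mm across, 30 mm high; origin at the centre of its underside; leave it alone
Things that resemble listed ones, but are neither listed nor needed, are in the scene too. Leave any pink or turquoise look-alike of the part that bears cast3_mid alone.

How it is judged:
By the outcome, as a careful person would: the job done as asked, in the order asked, and still so for the second after the job is handed in, with the robot touching nothing.
Of cast0, cast1, cast2, cast3 only 3 to 4 are there at a start; the rules pass over those that are not, and their reading is None.
At some moment in a run one of cast0, cast1, cast2, cast3 may be knocked a few centimetres aside while the robot is not near it.
It also fails if it takes over 210 s, if anything falls off the work surface, if the arm or the gripper's body presses on something with over 40 N, if the wrist force passes 120 N, or if a joint passes its speed limit or range.

ROBOT

A 7-joint arm with a two-finger parallel gripper is mounted at the origin on the work surface. World frame = base frame: x ahead of the robot, y to its left, z up, the work surface at z = 0. Lengths are in m, angles in rad, forces in N, time in s.
With the tool pointing down it reaches from about 0.4 to 0.85 m from the base axis. Payload 10.4 kg.
Tool frame: the origin (TCP) lies between the finger pads; the fingertips stand tcp_to_tips ahead of it and the grasp point (between the pads) lies 8 mm behind it (tcp_to_tips is the distance from the TCP to the fingertips, in m); z points along the fingers, y is the line along which they close (so a half turn about z gives the same grasp; the last joint's range is limited). The gripper opens to 85 mm and grips with 20 to 120 N. Pads are 22 mm wide; open, the fingers measure 114 mm over their backs; the gripper's body (76 mm by 85 mm) begins 54 mm behind the grasp point. The pads swing forward as they close: fully open they stand 13 mm farther back than shut.
Start: joints at [-1.199, 0.332, -0.065, 1.46, 0.022, 1.35, -0.088], TCP at [0.24, 0.577, 0.242] pointing down, gripper open.
Joint ranges: [-2.6, 2.6], [-0.5, 2.12], [-1.47, 1.34], [0.16, 2.42], [-1.27, 4.41], [0.06, 2.06], [-2.6, 2.6]. Speed limits (rad/s): [2.22, 2.22, 2.79, 2.79, 3.14, 3.14, 3.14].

INTERFACE

Orientations are given as a unit quaternion [x, y, z, w].
In Python, from workcell import * gives the robot as it stands.
- The arm moves only by the tool apply_moves, never from a script. Its argument "rows" is a list of rows, each an object of numbers: "x", "y", "z": the shift along the tool's x, y, z in mm; "ax", "ay", "az": the turn, a rotation vector about the tool's x, y, z in degrees; "gripper": the closure, from 0 (fully open) to 1 (shut). A call has 1 to 5 rows; each row shifts and turns the commanded pose from where the row before left it, along the tool's axes as they then stand; what a row does not reach is not made up. A row lasts 1/12 s, in which the tool goes at most 41.7 mm and 7.16 degrees, less where a joint would pass 70% of its speed; a pose out of reach is approached as far as the arm can. A call with a gripper value outside its range is refused whole. The fingers move at their own pace and stop on an object; "newtons" is the grip in N (left out, the last holds). Time passes only in rows, so rows that do not move let the fingers close. It gives the time, the measured TCP pose, the force, the opening and the grip force at its end, in the units of the state.
- get_obs(): the state, without advancing time (a new reading comes with each control period).
- camera(name): name is "side" or "top" or "wrist"; returns a dict with "color" (384x512x3 uint8, red, green, blue), "fov_y" (degrees; the focal length in pixels is half the picture's height over the tangent of half this angle, whatever the lens; pixels are square), "cx", "cy" (the principal point, pixels), "rvec" (rotation vector, rad) and "tvec" (3), from world to camera coordinates, as OpenCV has them. Camera axes: x right, y down, z forward; pixel columns grow to the right and rows downward; lengths in m; the calibration is good to about 2 mm. A picture is of the moment at which its call begins. There is no depth.
- hand_in(): hands the job in; it is judged then, once.
The state is a dict: "clock": time; "joint_pos": joint angles; "joint_velocities": joint speeds; "tau": joint torques, N m; "position": TCP position; "ee_rot": TCP orientation; "ft_force": force on the tool from outside, world axes, zero at the start; "torque": the same for the moment, N m; "grip_width": opening from 0.0 (shut) to 1.0 (fully open); "grasp_force": force on a finger pad.
Only numpy, scipy, OpenCV 4.12 (cv2) and the standard library are available. Lean on these libraries where they do the work, as an engineer would, in place of code of your own. Each camera call takes 0.05 s, during which the arm holds its last target. There are 200 camera calls.

## Working session

There is one attempt and no reset: what is moved stays moved. The work goes in short steps, Python scripts to look and compute and a tool call to move; the robot and the scene stay as the last step left them, time stands still between calls to the robot, and variables do not carry over. Pictures are saved under pics/ and viewed, at most 14 in all, crops included, and the job is handed in when it is done.

Besides the shell and the picture viewer there is one more tool, called after "Request:" as name(argument=value, ...), one argument or row to a line, values as JSON. apply_moves: Moves the arm, as the interface text tells. Its arguments: {"type":"object","properties":{"rows":{"type":"array","items":{"type":"object","properties":{"x":{"type":"number"},"y":{"type":"number"},"z":{"type":"number"},"ax":{"type":"number"},"ay":{"type":"number"},"az":{"type":"number"},"gripper":{"type":"number"}}}},"newtons":{"type":"number"}},"required":["rows"]}

```bash
ls; mkdir -p pics; cat > h.py <<'E'
from workcell import *
import numpy as np, cv2
from scipy.spatial.transform import Rotation as R
def snap(n,f=None):
    c=camera(n)
    if f: cv2.imwrite('pics/'+f,c['color'][:,:,::-1])
    return c
def K(c):
    f=c['color'].shape[0]/2/np.tan(np.radians(c['fov_y']/2)); return np.array([[f,0,c['cx']],[0,f,c['cy']],[0,0,1.]])
def ray(c,uv):
    Rm=cv2.Rodrigues(np.array(c['rvec'],float))[0]; t=np.array(c['tvec'],float).ravel()
    o=-Rm.T@t; d=Rm.T@np.linalg.inv(K(c))@np.array([uv[0],uv[1],1.]); return o,d
def onz(c,uv,z):
    o,d=ray(c,uv); return o+d*(z-o[2])/d[2]
def proj(c,p):
    return cv2.projectPoints(np.atleast_2d(np.array(p,float)),np.array(c['rvec'],float),np.array(c['tvec'],float),K(c),None)[0][:,0]
def tri(c1,u1,c2,u2):
    o1,d1=ray(c1,u1);o2,d2=ray(c2,u2)
    s=np.linalg.lstsq(np.c_[d1,-d2],o2-o1,rcond=None)[0]
    a=o1+d1*s[0];b=o2+d2*s[1]; return (a+b)/2,np.linalg.norm(a-b)
E
python3 - <<'E'
from h import *
import pickle
cs={n:snap(n) for n in ('top','side')}
pickle.dump(cs,open('c0.pkl','wb'))
for n,c in cs.items():
    cv2.imwrite(f'pics/{n}0.png',cv2.resize(c['color'][:,:,::-1],(800,600),interpolation=cv2.INTER_CUBIC))
    o,d=ray(c,(256,192)); print(n,c['fov_y'],c['cx'],c['cy'],o.round(3),d.round(3))
print(get_obs())
import workcell; print([x for x in dir(workcell) if not x.startswith('_')], [ (x,getattr(workcell,x)) for x in dir(workcell) if 'tip' in x])
E
```

```text
pics
top 45.27516504280171 255.51690820526588 191.27314073913405 [0.297 0.047 1.498] [ 0.156 -0.006 -0.988]
side 56.86921546873889 253.01314415462681 189.4398396453669 [ 0.422 -0.738  0.813] [ 0.102  0.733 -0.673]
{'clock': 0.1, 'joint_pos': array([-1.19858538,  0.3327901 , -0.06466691,  1.46081365,  0.02160125,
        1.34992546, -0.08851034]), 'joint_velocities': array([-3.45099239e-05, -3.17427732e-03,  2.54848490e-04, -2.53387133e-03,
       -7.50150241e-04,  1.49391332e-04,  5.51113906e-04]), 'tau': array([ 8.27418644e-04, -6.26743627e+01,  4.89152921e-02, -3.92430925e+01,
        1.63947721e-02,  6.88581727e-03,  1.79624499e-05]), 'position': array([0.24029706, 0.5766231 , 0.24162787]), 'ee_rot': array([ 1.96137123e-01,  9.80576281e-01, -6.14404406e-04, -8.82018490e-05]), 'ft_force': array([-0.39409373, -0.44314003,  0.67160477]), 'torque': array([-0.01326083,  0.01911623,  0.02747973]), 'grasp_force': 0.0, 'grip_width': 1.0032396732454871}
['MotionError', 'camera', 'get_obs', 'hand_in', 'tcp_to_tips'] [('tcp_to_tips', 0.011)]
```

View pics/top0.png

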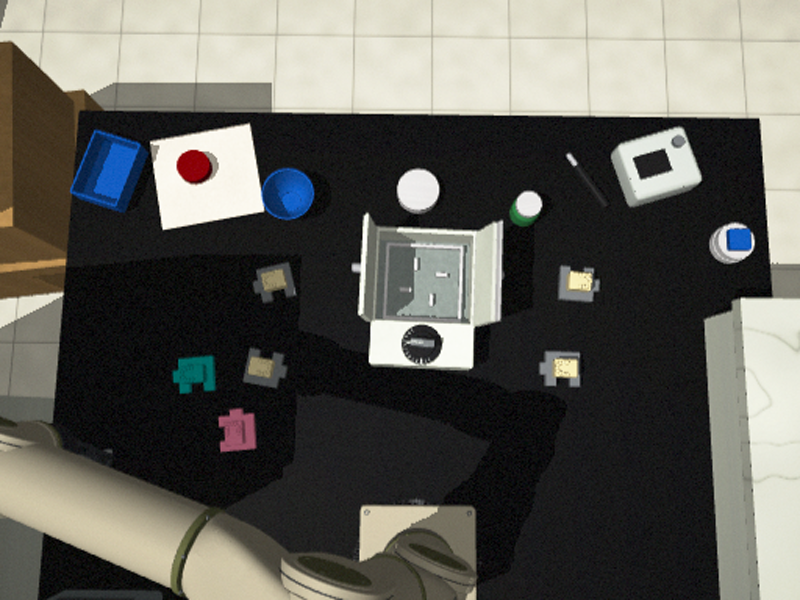

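View pics/side0.png

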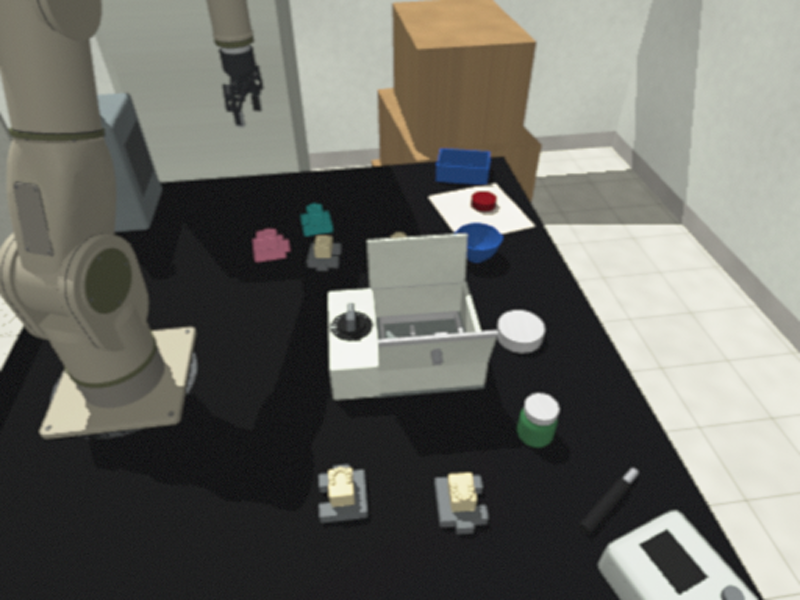

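Top view (800x600 scaled): stone casts with grey plates at (273,281), (264,368), (577,283) and (563,368). The look-alikes are teal at (195,373) and pink at (237,430), to be left alone. The box is at about (430,290) with both leaves slightly past upright and the knob at (421,343). The side view shows the same things, with one left cast hidden behind a leaf.

```bash
python3 - <<'E'
from h import *
import pickle
cs=pickle.load(open('c0.pkl','rb')); c=cs['top']; s=cs['side']; im=c['color']
s_=0.64
crops=[]
for (u,v,w) in [(273,281,45),(264,368,45),(577,283,45),(563,368,45),(216,400,45),(421,343,45)]:
    x,y=int(u*s_),int(v*s_); h=20
    k=im[y-h:y+h,x-h:x+h,::-1]
    k=np.clip(k.astype(float)*(1.8 if u<300 else 1),0,255).astype(np.uint8)
    crops.append(cv2.resize(k,(260,260),interpolation=cv2.INTER_CUBIC))
    print((u,v),onz(c,(x,y),0.018).round(3))
cv2.imwrite('pics/crops.png',np.vstack([np.hstack(crops[:3]),np.hstack(crops[3:])]))
# right casts two-view heights of cream body
def cream(im,box):
    hsv=cv2.cvtColor(im,cv2.COLOR_RGB2HSV); m=cv2.inRange(hsv,(15,50,120),(35,200,255))
    x0,y0,x1,y1=box; z=np.zeros_like(m); z[y0:y1,x0:x1]=m[y0:y1,x0:x1]
    n,l,st,ce=cv2.connectedComponentsWithStats(z); i=1+st[1:,4].argmax(); return ce[i],st[i]
for bt,bs in [((350,165,390,200),(275,295,320,340)),((340,220,375,250),(200,295,245,330))]:
    a,sa=cream(im,bt); b,sb=cream(s['color'],bs); print(a,sa,b,sb,tri(c,a,s,b))
w=snap('wrist','w0.png'); o,d=ray(w,(256,192)); print('wrist',w['fov_y'],o.round(3),d.round(3)); 
E
```

```text
(273, 281) [0.571 0.307 0.018]
(264, 368) [0.389 0.319 0.018]
(577, 283) [ 0.571 -0.331  0.018]
(563, 368) [ 0.394 -0.297  0.018]
(216, 400) [0.321 0.412 0.018]
(421, 343) [ 0.443 -0.004  0.018]
[370.22797927 179.91709845] [362 173  17  14 193] [295.58695652 316.22463768] [287 302  18  25 276] (array([ 0.57134496, -0.33147467,  0.03252549]), np.float64(0.000983246496156871))
[361.55614973 235.20320856] [354 229  16  13 187] [218.19747899 311.67226891] [210 299  17  25 238] (array([ 0.39181789, -0.29721586,  0.0379899 ]), np.float64(0.0011668883949149955))
wrist 69.75762881592918 [0.175 0.605 0.374] [ 0.26  -0.107 -0.96 ]
```

View pics/crops.png

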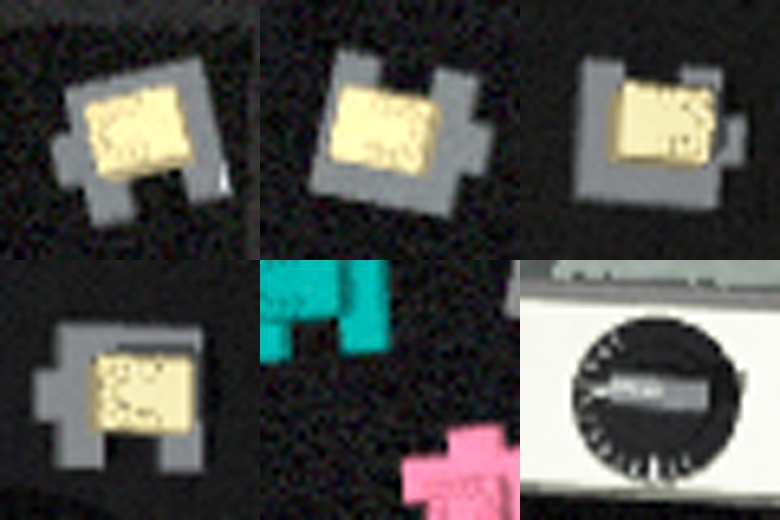

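Candidates for a cast: A (273,281), B (264,368), C (577,283) and D (563,368) are grey plates with cream bodies, so these are the ones to take. The teal (195,373) and pink (237,430) pieces are excluded. In the crop, tab A points +y, B −y, C −y and D +y, and the vent pointer is at about +y (≈1.6 rad). I'm moving to look at A from close by.

Request:
apply_moves(
  rows=[
    {"x":-37,"y":-11},
    {"x":-37,"y":-11},
    {"x":-37,"y":-11},
    {"x":-37,"y":-11},
    {"x":-37,"y":-11},
  ],
)

```text
invalid input at $.rows[0]: expected keys x, y, z, ax, ay, az, gripper
```

Request:
apply_moves(
  rows=[
    {"x":-37,"y":-11},
    {"x":-37,"y":-11},
    {"x":-37,"y":-11},
    {"x":-37,"y":-11},
    {"x":-37,"y":-11},
  ],
)

```text
invalid input at $.rows[0]: expected keys x, y, z, ax, ay, az, gripper
```

Request:
apply_moves(
  rows=[
    {"x":-39,"y":-12,"az":0},
    {"az":7,"z":10},
    {"az":7,"z":10},
    {"az":7,"z":10},
    {"az":7,"z":10},
  ],
)

```text
invalid input at $.rows[0]: expected keys x, y, z, ax, ay, az, gripper
```

Request:
apply_moves(
  rows=[
    {"az":7,"z":10},
    {"az":7,"z":10},
    {"az":7,"z":10},
    {"az":4,"z":10},
    {"az":0},
  ],
)

```text
invalid input at $.rows[0]: expected keys x, y, z, ax, ay, az, gripper
```

```bash
cat >> h.py <<'E'
def st():
    o=get_obs(); r=R.from_quat(o['ee_rot']).as_matrix(); y=r[:,1]
    print('t',round(o['clock'],2),'p',(o['position']*1e3).round(1),'phi',round(np.degrees(np.arctan2(y[1],y[0])),1),'tilt',r[:2,2].round(4),'F',o['ft_force'].round(1),'w',round(o['grip_width']*85,1),'g',round(o['grasp_force'],1),'j7',o['joint_pos'][6].round(2))
    return o
def to(p,phi,o=None):
    "deltas (mm, deg) in current tool axes to world target p (mm)"
    o=o or get_obs(); r=R.from_quat(o['ee_rot']).as_matrix(); y=r[:,1]
    d=r.T@(np.array(p)-o['position']*1e3); a=(np.degrees(np.arctan2(y[1],y[0]))-phi+180)%360-180
    print('tool d',d.round(1),'az',round(a,1)); return d,a
E
python3 - <<'E'
from h import *
import pickle
st(); w=snap('wrist','w1.png'); pickle.dump(w,open('w1.pkl','wb'))
print(proj(w,[[.571,.307,.05],[.389,.319,.05],[.5,0,.085]]))
E
```

```text
t 0.15 p [240.3 576.7 241.7] phi 67.4 tilt [-0.0004 -0.001 ] F [0.1 0.3 0. ] w 84.9 g 0.0 j7 -0.09
[[180.12841484 419.50604109]
 [130.15012598 333.0989756 ]
 [-22.30123562 467.68432355]]
```

View pics/w1.png

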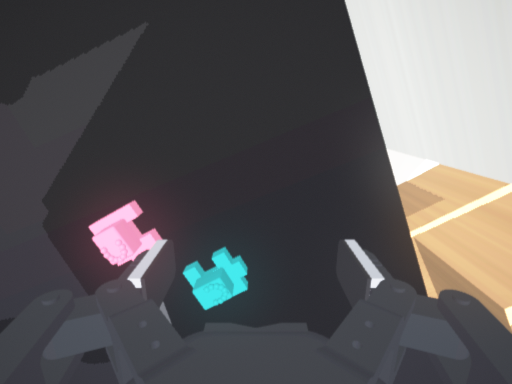

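The wrist view only shows the pink (120,235) and turquoise (217,280) look-alikes; no move was made because rows need all seven keys. Resending.

Request:
apply_moves(
  rows=[
    {"x":-37,"y":-11,"z":0,"ax":0,"ay":0,"az":0,"gripper":0},
    {"x":-37,"y":-11,"z":0,"ax":0,"ay":0,"az":0,"gripper":0},
    {"x":-37,"y":-11,"z":0,"ax":0,"ay":0,"az":0,"gripper":0},
    {"x":-37,"y":-11,"z":0,"ax":0,"ay":0,"az":0,"gripper":0},
    {"x":-37,"y":-11,"z":0,"ax":0,"ay":0,"az":0,"gripper":0},
  ],
)

```text
clock: 0.62
position: [0.3912, 0.4536, 0.2423]
ee_rot: [0.196, 0.981, 0.0, -0.0]
ft_force: [0.3, 1.5, -0.1]
grip_width: 1.003
grasp_force: 0.0
```

Request:
apply_moves(
  rows=[
    {"x":-37,"y":-11,"z":0,"ax":0,"ay":0,"az":0,"gripper":0},
    {"x":-37,"y":-11,"z":0,"ax":0,"ay":0,"az":0,"gripper":0},
    {"x":-37,"y":-11,"z":0,"ax":0,"ay":0,"az":0,"gripper":0},
    {"x":-37,"y":-11,"z":0,"ax":0,"ay":0,"az":0,"gripper":0},
    {"x":-37,"y":-11,"z":0,"ax":0,"ay":0,"az":0,"gripper":0},
  ],
)

```text
clock: 1.03
position: [0.5408, 0.3316, 0.2423]
ee_rot: [0.196, 0.981, 0.0, -0.0]
ft_force: [0.7, -0.1, 0.1]
grip_width: 0.997
grasp_force: 0.0
```

Request:
apply_moves(
  rows=[
    {"x":-39,"y":-12,"z":0,"ax":0,"ay":0,"az":0,"gripper":0},
    {"x":0,"y":0,"z":5,"ax":0,"ay":0,"az":7,"gripper":0},
    {"x":0,"y":0,"z":5,"ax":0,"ay":0,"az":7,"gripper":0},
    {"x":0,"y":0,"z":5,"ax":0,"ay":0,"az":7,"gripper":0},
    {"x":0,"y":0,"z":5,"ax":0,"ay":0,"az":7,"gripper":0},
  ],
)

```text
clock: 1.45
position: [0.5711, 0.3067, 0.2217]
ee_rot: [0.43, 0.903, -0.0, -0.0]
ft_force: [-0.0, 0.1, -0.0]
grip_width: 0.999
grasp_force: 0.0
```

Request:
apply_moves(
  rows=[
    {"x":0,"y":0,"z":5,"ax":0,"ay":0,"az":7,"gripper":0},
    {"x":0,"y":0,"z":5,"ax":0,"ay":0,"az":7,"gripper":0},
    {"x":0,"y":0,"z":5,"ax":0,"ay":0,"az":7,"gripper":0},
    {"x":0,"y":0,"z":5,"ax":0,"ay":0,"az":4,"gripper":0},
    {"x":0,"y":0,"z":0,"ax":0,"ay":0,"az":0,"gripper":0},
  ],
)

```text
clock: 1.87
position: [0.5704, 0.3069, 0.201]
ee_rot: [0.614, 0.789, -0.001, -0.0]
ft_force: [-0.2, 1.1, -0.0]
grip_width: 0.998
grasp_force: 0.0
```

```bash
python3 - <<'E'
from h import *
import pickle
st(); w=snap('wrist','w2.png'); pickle.dump(w,open('w2.pkl','wb'))
print(proj(w,[[.571,.307,.05],[.389,.319,.05],[.5,0,.085]]))
E
```

```text
t 1.87 p [570.4 306.9 201. ] phi 14.2 tilt [-0.0017 -0.0011] F [-0.2  1.1 -0. ] w 84.8 g 0.0 j7 -0.23
[[254.95680576 182.51459246]
 [ 81.94683799 128.0454175 ]
 [137.73304025 410.44584652]]
```

View pics/w2.png

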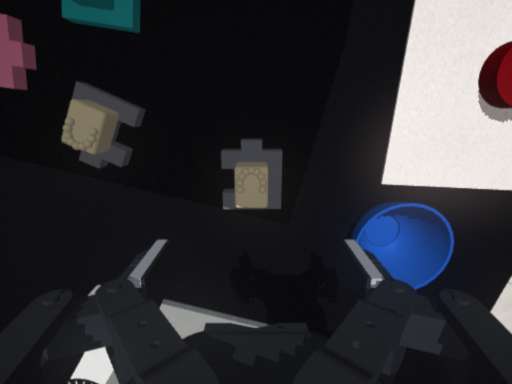

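The wrist view shows cast A at (252,178) with its tab up (toward tool +x) and cast B at (95,125). The blue bowl at (405,245) and pink/turquoise pieces at the upper left are clear of it. Next I measure plate pose by line fits on the plate's edges.

```bash
cat >> h.py <<'E'
def castpose(c,xy,yaw,z=0.018,thr=60,n=2):
    "plate centre (m) and yaw (deg) from plate top edges; xy,yaw approx"
    im=c['color'].astype(int); m=(im.max(2)>thr)&(im.max(2)-im.min(2)<110)
    v,u=np.nonzero(m); Rm=cv2.Rodrigues(np.array(c['rvec'],float))[0]
    o,_=ray(c,(0,0)); d=(Rm.T@np.linalg.inv(K(c))@np.c_[u,v,np.ones(len(u))].T).T
    P=(o+d*((z-o[2])/d[:,2])[:,None])[:,:2]
    xy=np.array(xy,float)
    for k in range(4):
        a=np.radians(yaw); ex=np.array([np.cos(a),np.sin(a)]); ey=np.array([-ex[1],ex[0]])
        q=np.c_[(P-xy)@ex,(P-xy)@ey]; q=q[(abs(q)<.055).all(1)]
        def edge(ax,sgn,lo,hi):
            t=q[:,1-ax]; b=[]; 
            for s in np.arange(lo,hi,.002):
                e=q[(t>=s)&(t<s+.002),ax]*sgn
                e=e[(e<.048)]
                if len(e): b.append((s+.001,sgn*e.max()))
            b=np.array(b); f=None; g=np.ones(len(b),bool)
            for _ in range(4):
                f=np.polyfit(b[g,0],b[g,1],1); r=abs(b[:,1]-np.polyval(f,b[:,0])); g=r<max(.0008,1.5*np.median(r))
            return f
        back=edge(0,-1,-.029,.029); my=edge(1,-1,-.029,.029); fr=edge(0,1,-.031,-.016); py=edge(1,1,-.031,-.018)
        da=np.degrees(np.arctan((my[0]-back[0])/2)); 
        cx=(back[1]+np.polyval(fr,-.024)-back[0]*.024*0)/2; cy=my[1]+.035
        cx2=back[1]+.035
        res=dict(slopes=np.degrees([back[0],my[0]]).round(2),wx=round(1e3*(fr[1]-back[1]),1),wy=round(1e3*(np.polyval(py,0)-my[1]),1))
        cc=(cx2 if n==1 else (back[1]+fr[1])/2)
        xy=xy+cc*ex+cy*ey; yaw+=da
    return xy,yaw,res
E
python3 - <<'E'
from h import *
import pickle
w=pickle.load(open('w2.pkl','rb')); t=pickle.load(open('c0.pkl','rb'))['top']
im=w['color']; print(im[200,225],im[200,275],im[230,225],im[80,250], im[185,250])
for thr in (45,60):
  for z in (.018,):
    print(thr,castpose(w,(.571,.307),104,z,thr),castpose(w,(.389,.319),-102,z,thr),castpose(t,(.571,.307),104,z,thr))
def cream(c,p,r):
    h=cv2.cvtColor(c['color'],cv2.COLOR_RGB2HSV); m=cv2.inRange(h,(13,45,60),(38,200,255)); u=proj(c,p)[0]
    z=np.zeros_like(m); cv2.circle(z,(int(u[0]),int(u[1])),r,255,-1); M=cv2.moments(m&z,True); return M['m10']/M['m00'],M['m01']/M['m00']
for p in ([.571,.307,.05],[.389,.319,.05]): print(tri(w,cream(w,p,45),t,cream(t,p,16)))
E
```

```text
[64 66 71] [65 67 71] [17 17 21] [ 8  8 11] [130 121  99]
45 (array([0.56753915, 0.30090152]), np.float64(104.13802317448373), {'slopes': array([-0.09, -0.09]), 'wx': np.float64(70.1), 'wy': np.float64(67.9)}) (array([0.3875869 , 0.31891051]), np.float64(-101.38815914438901), {'slopes': array([-1.83, -1.77]), 'wx': np.float64(75.7), 'wy': np.float64(72.8)}) (array([0.56762736, 0.29498093]), np.float64(104.27114729310165), {'slopes': array([-0.51, -0.33]), 'wx': np.float64(58.5), 'wy': np.float64(71.2)})
60 (array([0.56740071, 0.30043928]), np.float64(104.86773509173078), {'slopes': array([-0.86, -0.86]), 'wx': np.float64(68.8), 'wy': np.float64(67.6)}) (array([0.38777127, 0.31768298]), np.float64(-101.0427189779498), {'slopes': array([-1.02, -1.23]), 'wx': np.float64(74.2), 'wy': np.float64(69.9)}) (array([0.56413265, 0.30134134]), np.float64(105.87241263942587), {'slopes': array([-1.58,  0.4 ]), 'wx': np.float64(70.3), 'wy': np.float64(69.0)})
(array([0.56797572, 0.30016818, 0.03588344]), np.float64(9.276981301086317e-05))
(array([0.38862661, 0.31972389, 0.03729678]), np.float64(0.0005843594729043553))
```

Request:
apply_moves(
  rows=[
    {"x":-5.4,"y":-4.4,"z":30,"ax":0,"ay":0,"az":0,"gripper":0},
    {"x":0,"y":0,"z":35,"ax":0,"ay":0,"az":0,"gripper":0},
    {"x":0,"y":0,"z":35,"ax":0,"ay":0,"az":0,"gripper":0},
    {"x":0,"y":0,"z":35,"ax":0,"ay":0,"az":0,"gripper":0},
    {"x":0,"y":0,"z":10,"ax":0,"ay":0,"az":0,"gripper":0},
  ],
  newtons=40,
)

```text
clock: 2.33
position: [0.5654, 0.2994, 0.0522]
ee_rot: [0.612, 0.791, -0.003, -0.001]
ft_force: [-0.7, -0.1, -0.3]
grip_width: 1.0
grasp_force: 0.0
```

Request:
apply_moves(
  rows=[
    {"x":0,"y":0,"z":10,"ax":0,"ay":0,"az":0,"gripper":0},
    {"x":0,"y":0,"z":10,"ax":0,"ay":0,"az":0,"gripper":0},
    {"x":0,"y":0,"z":5,"ax":0,"ay":0,"az":0,"gripper":0},
    {"x":0,"y":0,"z":0,"ax":0,"ay":0,"az":0,"gripper":0},
    {"x":0,"y":0,"z":0,"ax":0,"ay":0,"az":0,"gripper":1},
  ],
)

```text
clock: 2.75
position: [0.5687, 0.3011, 0.0335]
ee_rot: [0.613, 0.79, 0.001, 0.0]
ft_force: [0.1, -0.4, 0.1]
grip_width: 0.886
grasp_force: 0.0
```

Request:
apply_moves(
  rows=[
    {"x":0,"y":0,"z":0,"ax":0,"ay":0,"az":0,"gripper":1},
    {"x":0,"y":0,"z":0,"ax":0,"ay":0,"az":0,"gripper":1},
    {"x":0,"y":0,"z":0,"ax":0,"ay":0,"az":0,"gripper":1},
    {"x":0,"y":0,"z":0,"ax":0,"ay":0,"az":0,"gripper":1},
    {"x":0,"y":0,"z":0,"ax":0,"ay":0,"az":0,"gripper":1},
  ],
)

```text
clock: 3.17
position: [0.5685, 0.301, 0.0331]
ee_rot: [0.613, 0.79, 0.001, 0.0]
ft_force: [-1.1, -0.7, 5.7]
grip_width: 0.413
grasp_force: 42.2
```

```bash
python3 - <<'E'
from h import *
st()
E
```

```text
t 3.17 p [568.5 301.   33.1] phi 14.4 tilt [0.0009 0.0007] F [-1.1 -0.7  5.7] w 35.1 g 42.2 j7 -0.19
```

Request:
apply_moves(
  rows=[
    {"x":0,"y":0,"z":-30,"ax":0,"ay":0,"az":0,"gripper":1},
    {"x":0,"y":0,"z":-22,"ax":0,"ay":0,"az":-6.9,"gripper":1},
    {"x":0,"y":0,"z":-22,"ax":0,"ay":0,"az":-6.9,"gripper":1},
    {"x":0,"y":0,"z":-22,"ax":0,"ay":0,"az":-6.9,"gripper":1},
    {"x":0,"y":0,"z":-22,"ax":0,"ay":0,"az":-6.9,"gripper":1},
  ],
)

```text
clock: 3.58
position: [0.5677, 0.3004, 0.151]
ee_rot: [0.404, 0.915, -0.0, -0.0]
ft_force: [-0.1, -0.9, -2.8]
grip_width: 0.414
grasp_force: 41.3
```

Request:
apply_moves(
  rows=[
    {"x":0,"y":0,"z":-22,"ax":0,"ay":0,"az":-6.9,"gripper":1},
    {"x":0,"y":0,"z":-22,"ax":0,"ay":0,"az":-6.9,"gripper":1},
    {"x":0,"y":0,"z":-22,"ax":0,"ay":0,"az":-6.9,"gripper":1},
    {"x":0,"y":0,"z":-22,"ax":0,"ay":0,"az":-6.9,"gripper":1},
    {"x":0,"y":0,"z":-22,"ax":0,"ay":0,"az":-6.9,"gripper":1},
  ],
)

```text
clock: 4.0
position: [0.5677, 0.3004, 0.2609]
ee_rot: [0.115, 0.993, -0.0, -0.0]
ft_force: [0.1, -0.1, -2.5]
grip_width: 0.412
grasp_force: 41.3
```

Request:
apply_moves(
  rows=[
    {"x":0,"y":0,"z":-20,"ax":0,"ay":0,"az":-6.6,"gripper":1},
    {"x":-9,"y":-37,"z":0,"ax":0,"ay":0,"az":0,"gripper":1},
    {"x":-9,"y":-37,"z":0,"ax":0,"ay":0,"az":0,"gripper":1},
    {"x":-9,"y":-37,"z":0,"ax":0,"ay":0,"az":0,"gripper":1},
    {"x":-9,"y":-37,"z":0,"ax":0,"ay":0,"az":0,"gripper":1},
  ],
)

```text
clock: 4.42
position: [0.5857, 0.1476, 0.2799]
ee_rot: [0.06, 0.998, -0.0, -0.0]
ft_force: [0.2, -0.1, -1.8]
grip_width: 0.412
grasp_force: 41.4
```

Request:
apply_moves(
  rows=[
    {"x":-9,"y":-37,"z":0,"ax":0,"ay":0,"az":0,"gripper":1},
    {"x":-9,"y":-37,"z":0,"ax":0,"ay":0,"az":0,"gripper":1},
    {"x":-9,"y":-37,"z":0,"ax":0,"ay":0,"az":0,"gripper":1},
    {"x":-9,"y":-42,"z":0,"ax":0,"ay":0,"az":0,"gripper":1},
    {"x":0,"y":0,"z":0,"ax":0,"ay":0,"az":0,"gripper":1},
  ],
)

```text
clock: 4.83
position: [0.6028, -0.0166, 0.2802]
ee_rot: [0.066, 0.998, -0.002, 0.0]
ft_force: [-0.1, -1.8, -1.6]
grip_width: 0.413
grasp_force: 41.3
```

```bash
python3 - <<'E'
from h import *
import pickle
st(); w=snap('wrist','w3.png'); pickle.dump(w,open('w3.pkl','wb'))
E
```

```text
t 4.83 p [602.8 -16.6 280.2] phi 82.4 tilt [-0.0001 -0.005 ] F [-0.1 -1.8 -1.6] w 35.1 g 41.3 j7 1.44
```

View pics/w3.png

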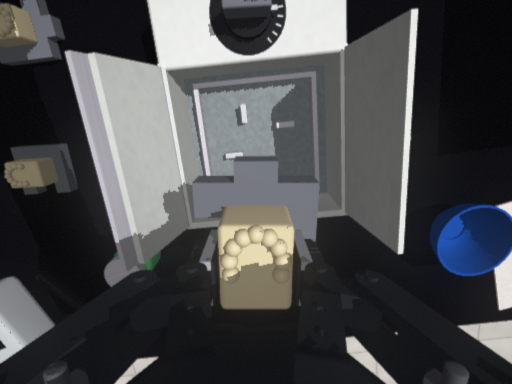

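The wrist view shows the bed with its kerb spanning (193,80)–(317,190), three studs at (243,113), (285,125) and (234,156), and the held cast with tab up at (256,170). I'm shifting 55 mm further so the entire bed is visible.

Request:
apply_moves(
  rows=[
    {"x":-28,"y":10,"z":0,"ax":0,"ay":0,"az":-6,"gripper":1},
    {"x":-28,"y":0,"z":0,"ax":0,"ay":0,"az":-1.6,"gripper":1},
    {"x":0,"y":0,"z":0,"ax":0,"ay":0,"az":0,"gripper":1},
    {"x":0,"y":0,"z":0,"ax":0,"ay":0,"az":0,"gripper":1},
  ],
)

```text
clock: 5.22
position: [0.6605, 0.0015, 0.2785]
ee_rot: [-0.006, 1.0, -0.0, -0.001]
ft_force: [0.0, 0.7, -2.8]
grip_width: 0.41
grasp_force: 41.2
```

```bash
python3 - <<'E'
from h import *
import pickle
st(); w=snap('wrist'); pickle.dump(w,open('w4.pkl','wb'))
cv2.imwrite('pics/w4.png',cv2.resize(w['color'][20:220,120:400,::-1],(784,560),interpolation=cv2.INTER_CUBIC))
E
```

```text
t 5.22 p [660.5   1.5 278.5] phi 90.7 tilt [-0.0025 -0.0002] F [ 0.   0.7 -2.8] w 34.9 g 41.2 j7 1.57
```

View pics/w4.png

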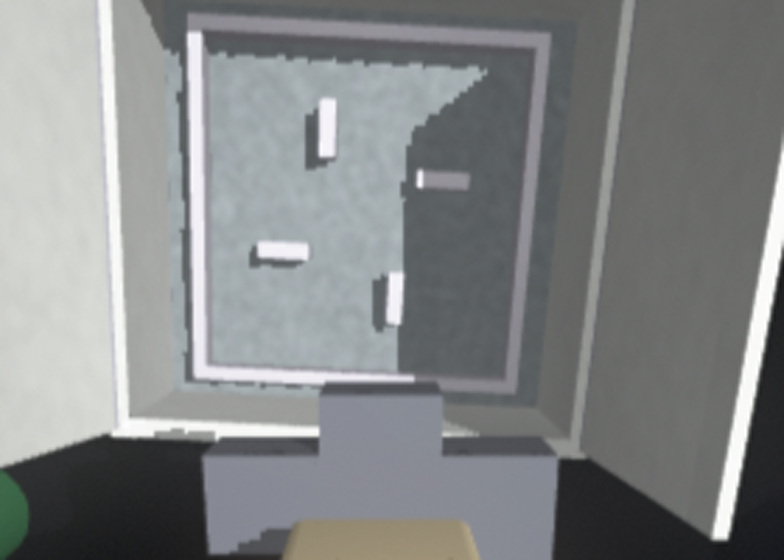

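The crop (2.8×, offset 120,20) shows all four studs at (327,128), (444,180), (283,250) and (395,298), with the kerb frame spanning (190,15)–(550,390).

```bash
cat > box.py <<'E'
from h import *
import pickle
def stud(c,uv,L,horiz):
    g=cv2.cvtColor(c['color'],cv2.COLOR_RGB2GRAY).astype(np.float32)
    x,y=int(round(uv[0])),int(round(uv[1])); a,b=(13,6) if horiz else (6,14)
    k=cv2.resize(g[y-b:y+b+1,x-a:x+a+1],None,fx=8,fy=8,interpolation=cv2.INTER_CUBIC)
    lo,hi=np.median(k),np.percentile(k,98); m=(k>(lo+hi)/2).astype(np.uint8)
    n,l,s,ce=cv2.connectedComponentsWithStats(m); i=1+s[1:,4].argmax()
    r=cv2.minAreaRect(np.argwhere(l==i)[:,::-1].astype(np.float32))
    return (np.array(r[0])+.5)/8-.5+[x-a,y-b], np.array(r[1])/8
S=np.array([[-37,-17.5],[-17.5,37],[17.5,-37],[37,17.5]])/1e3
def fit(c,uvs,z=.026):
    P=np.array([onz(c,u,z)[:2] for u in uvs]); m=P.mean(0); Q=P-m
    s=S-S.mean(0); th=np.arctan2((s[:,0]*Q[:,1]-s[:,1]*Q[:,0]).sum(),(s*Q).sum()); 
    Rt=np.array([[np.cos(th),-np.sin(th)],[np.sin(th),np.cos(th)]]); sc=np.linalg.norm(Q)/np.linalg.norm(s)
    t=m-Rt@S.mean(0); res=P-(S@Rt.T+t); return t,np.degrees(th),sc,res*1e3
E
python3 - <<'E'
from box import *
w=pickle.load(open('w4.pkl','rb')); w3=pickle.load(open('w3.pkl','rb'))
uv=[(327,128,0),(444,180,1),(283,250,1),(395,298,0)]
U=[]
for u,v,h in uv:
    p,r=stud(w,(120+u/2.8,20+v/2.8),0,h); U.append(p); print(p.round(1),r.round(1))
for z in (.022,.026,.03): t,th,sc,res=fit(w,U,z); print(z,t.round(4),th.round(2),sc.round(3),res.round(1).tolist())
V=[stud(w3,p,0,h)[0] for p,h in (((243,113),0),((285,125),1),((234,156),1))]
for a,b in zip(U,V): print(tri(w,a,w3,b))
# predicted outlines for kerb check
t,th,sc,res=fit(w,U,.026); a=np.radians(th); Rt=np.array([[np.cos(a),-np.sin(a)],[np.sin(a),np.cos(a)]])
k=[[*(Rt@np.array(q)+t),.026] for q in [(-.0745,-.0745),(-.0745,.0745),(.0745,.0745),(.0745,-.0745)]]
print(((proj(w,k)-[120,20])*2.8).round(0).tolist())
w2=[[*(Rt@np.array(q)+t),.085] for q in [(-.09,-.095),(-.09,.095),(.09,.095),(.09,-.095)]]
print(((proj(w,w2)-[120,20])*2.8).round(0).tolist())
E
```

```text
[236.6  64.9] [ 5.7 20.5]
[269.6  83.4] [6.6 2.9]
[220.7 108.8] [18.   5.9]
[260.6 125.8] [ 5.2 19.2]
0.022 [ 0.5696 -0.0109] -0.5 0.957 [[-1.0, 3.6], [0.8, -7.3], [-0.7, 1.8], [1.0, 1.8]]
0.026 [ 0.5698 -0.0107] -0.5 0.947 [[-0.6, 3.8], [0.9, -7.6], [-0.9, 2.2], [0.6, 1.6]]
0.03 [ 0.57   -0.0106] -0.5 0.937 [[-0.2, 3.9], [1.1, -7.9], [-1.1, 2.5], [0.2, 1.4]]
(array([ 0.53236786, -0.02410116,  0.02811318]), np.float64(0.00018778764466436225))
(array([0.55361063, 0.01896182, 0.02711435]), np.float64(0.00037934130816207534))
(array([ 0.58605   , -0.04549338,  0.02760899]), np.float64(0.00010240229101016609))
[[190.0, 32.0], [525.0, 40.0], [503.0, 375.0], [204.0, 368.0]]
[[93.0, -63.0], [613.0, -50.0], [568.0, 432.0], [128.0, 422.0]]
```

```bash
python3 - <<'E'
from box import *
w=pickle.load(open('w4.pkl','rb'))
U=[(236.6,64.9),(279.6,84.3),(220.7,108.8),(260.6,125.8)]
t,th,sc,res=fit(w,U,.026); print(t.round(4),th.round(2),sc.round(3),res.round(1).tolist())
a=np.radians(th); Rt=np.array([[np.cos(a),-np.sin(a)],[np.sin(a),np.cos(a)]])
for h,z in ((.0745,.026),(.0805,.026)):
    print(((proj(w,[[*(Rt@np.array(q)+t),z] for q in [(-h,-h),(-h,h),(h,h),(h,-h)]])-[120,20])*2.8).round(0).tolist())
print(((proj(w,[[*(Rt@np.array(q)+t),.085] for q in [(-.09,-.095),(-.09,.095),(.09,.095),(.09,-.095)]])-[120,20])*2.8).round(0).tolist())
for n,q in enumerate([(37,37),(-37,37),(-37,-37),(37,-37)]): print('bay',n,(1e3*t+Rt@np.array(q)).round(1))
# held cast: plate rear of tab edge & sides in tool frame
o=get_obs(); print(castpose(w,(.66,.0),180,o['position'][2]-.033+.018))
E
```

```text
[ 0.57   -0.0075] -2.72 1.013 [[-0.2, -0.9], [0.2, 1.6], [0.3, -0.4], [-0.3, -0.2]]
[[203.0, 26.0], [538.0, 48.0], [503.0, 381.0], [205.0, 363.0]]
[[190.0, 9.0], [553.0, 34.0], [513.0, 393.0], [193.0, 374.0]]
[[111.0, -73.0], [630.0, -37.0], [567.0, 440.0], [127.0, 414.0]]
bay 0 [608.7  27.7]
bay 1 [534.8  31.2]
bay 2 [531.3 -42.7]
bay 3 [605.2 -46.2]
(array([0.66013107, 0.00159875]), np.float64(178.69377520179418), {'slopes': array([0.37, 0.2 ]), 'wx': np.float64(95.5), 'wy': np.float64(82.3)})
```

```bash
python3 - <<'E'
from box import *
w=pickle.load(open('w4.pkl','rb')); im=w['color'].astype(int)
for (u,v) in [(197,200),(300,100),(540,200),(470,300),(460,180),(327,128),(300,376),(470,384),(370,30)]:
    print((u,v),im[int(20+v/2.8),int(120+u/2.8)])
r=im[:,:,0]-im[:,:,1]
big=cv2.resize(im.astype(np.float32),None,fx=4,fy=4,interpolation=cv2.INTER_CUBIC); d=big[:,:,0]-big[:,:,1]; 
m=((d>2)).astype(np.uint8)*255
m=m[20*4:162*4,150*4:330*4]
cv2.imwrite('pics/mask.png',m)
E
```

```text
(197, 200) [243 241 246]
(300, 100) [168 178 181]
(540, 200) [90 95 97]
(470, 300) [90 95 97]
(460, 180) [149 148 154]
(327, 128) [245 243 248]
(300, 376) [239 238 243]
(470, 384) [137 135 142]
(370, 30) [150 147 154]
```

View pics/mask.png

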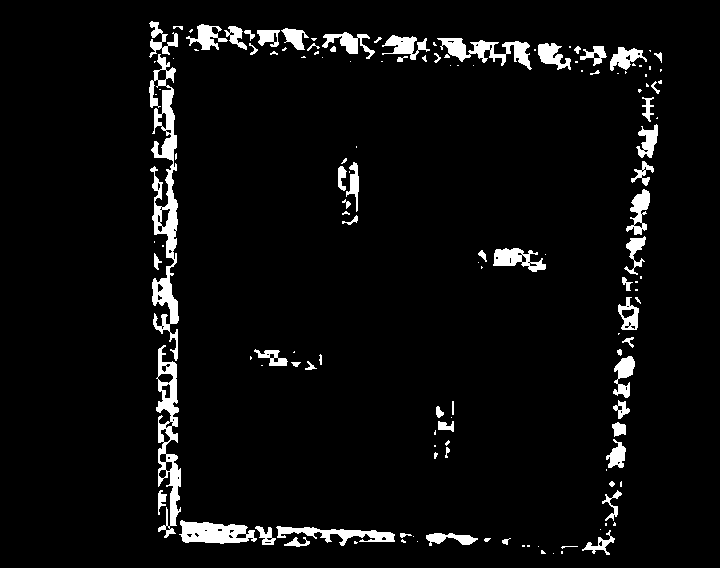

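The mask separates the kerb frame ((150,25)–(660,550)) and all four studs cleanly from the floor by tint (red minus green).

```bash
cat >> box.py <<'E'
def boxfit(w,t,th,z=.026):
    "kerb-coloured pixels cast on z; refine t(m),th(deg) by the kerb's outer edges and the studs"
    im=cv2.GaussianBlur(cv2.resize(w['color'].astype(np.float32),None,fx=3,fy=3,interpolation=cv2.INTER_CUBIC),(0,0),2)
    d=im[:,:,0]-im[:,:,1]; m=(d>-1.8)&(im[:,:,1]>80)
    v,u=np.nonzero(m); Rm=cv2.Rodrigues(np.array(w['rvec'],float))[0]; o,_=ray(w,(0,0))
    D=(Rm.T@np.linalg.inv(K(w))@np.c_[(u+.5)/3-.5,(v+.5)/3-.5,np.ones(len(u))].T).T
    P=(o+D*((z-o[2])/D[:,2])[:,None])[:,:2]; t=np.array(t)
    for k in range(4):
        a=np.radians(th); Rt=np.array([[np.cos(a),-np.sin(a)],[np.sin(a),np.cos(a)]]); q=(P-t)@Rt
        out=[]
        for ax,sg in ((0,-1),(0,1),(1,-1),(1,1)):
            b=[]
            for s in np.arange(-.07,.07,.002):
                e=q[(q[:,1-ax]>=s)&(q[:,1-ax]<s+.002),ax]*sg; e=e[(e>.072)&(e<.087)]
                if len(e)>3: b.append((s+.001,sg*np.percentile(e,97)))
            b=np.array(b)
            if len(b)<8: out.append(None); continue
            g=np.ones(len(b),bool)
            for _ in range(4):
                f=np.polyfit(b[g,0],b[g,1],1); r=abs(b[:,1]-np.polyval(f,b[:,0])); g=r<max(.0007,2*np.median(r))
            out.append(f)
        sl=[(-1 if i<2 else 1)*np.degrees(f[0]) for i,f in enumerate(out)]
        c=np.array([(out[0][1]+out[1][1])/2,(out[2][1]+out[3][1])/2])
        st_=[]
        for p in S:
            e=q[(abs(q-p)<[.016,.016]).all(1)]; r=cv2.minAreaRect((e*1e3).astype(np.float32)); st_.append(np.array(r[0])-p*1e3)
        info=dict(slopes=np.round(sl,2),W=[1e3*(out[1][1]-out[0][1]),1e3*(out[3][1]-out[2][1])],studs=np.round(st_,1).tolist())
        t=t+Rt@c; th+=np.mean(sl)
    return t,th,info
E
python3 - <<'E'
from box import *
w=pickle.load(open('w4.pkl','rb'))
t,th,i=boxfit(w,(.57,-.0075),-2); print(t.round(4),th.round(2),i)
a=np.radians(th); Rt=np.array([[np.cos(a),-np.sin(a)],[np.sin(a),np.cos(a)]])
pickle.dump((t,th),open('box.pkl','wb'))
for n,q in enumerate([(37,37),(-37,37),(-37,-37),(37,-37)]): print('bay',n,(1e3*t+Rt@np.array(q)).round(1))
E
```

```text
[ 0.5645 -0.0083] -1.97 {'slopes': array([ 0.01,  0.2 , -0.12, -0.1 ]), 'W': [np.float64(172.73376180961532), np.float64(161.91947929577654)], 'studs': [[4.7, 0.2], [5.8, 0.1], [5.8, 0.5], [4.7, 0.2]]}
bay 0 [602.7  27.4]
bay 1 [528.8  30. ]
bay 2 [526.2 -44. ]
bay 3 [600.2 -46.5]
```

```bash
python3 - <<'E'
from h import *
import pickle
w=pickle.load(open('w4.pkl','rb')); o=st(); r=R.from_quat(o['ee_rot']).as_matrix(); p=o['position']
for dz in (.015,.033):
    print(((proj(w,[p+r@[.047,s,dz] for s in (-.012,.012)])-[120,20])*2.8).round(1).tolist(), ((proj(w,[p+r@[.035,s,dz] for s in (-.035,.035)])-[120,20])*2.8).round(1).tolist())
to((607.7,27.6,278),88)
E
```

```text
t 5.27 p [659.9   1.2 279.3] phi 90.7 tilt [-0.0018 -0.0001] F [ 0.6 -0.5 -1.8] w 35.5 g 41.2 j7 1.57
[[312.7, 384.8], [438.4, 385.0]] [[196.5, 445.8], [554.7, 446.2]]
[[319.8, 371.3], [432.2, 371.5]] [[215.4, 426.4], [536.7, 426.7]]
tool d [51.9 27.   1.4] az 2.7
```

Request:
apply_moves(
  rows=[
    {"x":26,"y":13.5,"z":0,"ax":0,"ay":0,"az":1.5,"gripper":1},
    {"x":26,"y":13.5,"z":0,"ax":0,"ay":0,"az":1.2,"gripper":1},
    {"x":0,"y":0,"z":0,"ax":0,"ay":0,"az":0,"gripper":1},
    {"x":0,"y":0,"z":40,"ax":0,"ay":0,"az":0,"gripper":1},
    {"x":0,"y":0,"z":40,"ax":0,"ay":0,"az":0,"gripper":1},
  ],
)

```text
clock: 5.68
position: [0.6088, 0.0284, 0.2026]
ee_rot: [0.017, 1.0, 0.001, 0.003]
ft_force: [0.5, -0.3, -2.3]
grip_width: 0.413
grasp_force: 41.5
```

Request:
apply_moves(
  rows=[
    {"x":0,"y":0,"z":40,"ax":0,"ay":0,"az":0,"gripper":1},
    {"x":0,"y":0,"z":40,"ax":0,"ay":0,"az":0,"gripper":1},
    {"x":0,"y":0,"z":30,"ax":0,"ay":0,"az":0,"gripper":1},
    {"x":0,"y":0,"z":10,"ax":0,"ay":0,"az":0,"gripper":1},
    {"x":0,"y":0,"z":0,"ax":0,"ay":0,"az":0,"gripper":1},
  ],
)

```text
clock: 6.1
position: [0.6061, 0.0278, 0.0783]
ee_rot: [0.018, 1.0, -0.0, -0.002]
ft_force: [-1.1, -0.2, -0.9]
grip_width: 0.41
grasp_force: 41.2
```

```bash
python3 - <<'E'
from h import *
import pickle
o=st(); w=snap('wrist'); pickle.dump(w,open('w5.pkl','wb'))
im=w['color'][:,:,::-1].copy(); r=R.from_quat(o['ee_rot']).as_matrix(); p=o['position']
im=cv2.resize(im[0:280,80:453],(798,600),interpolation=cv2.INTER_CUBIC); cv2.imwrite('pics/w5.png',im)
E
```

```text
t 6.1 p [606.1  27.8  78.3] phi 88.0 tilt [-0.0044 -0.0004] F [-1.1 -0.2 -0.9] w 34.9 g 41.2 j7 1.49
```

View pics/w5.png

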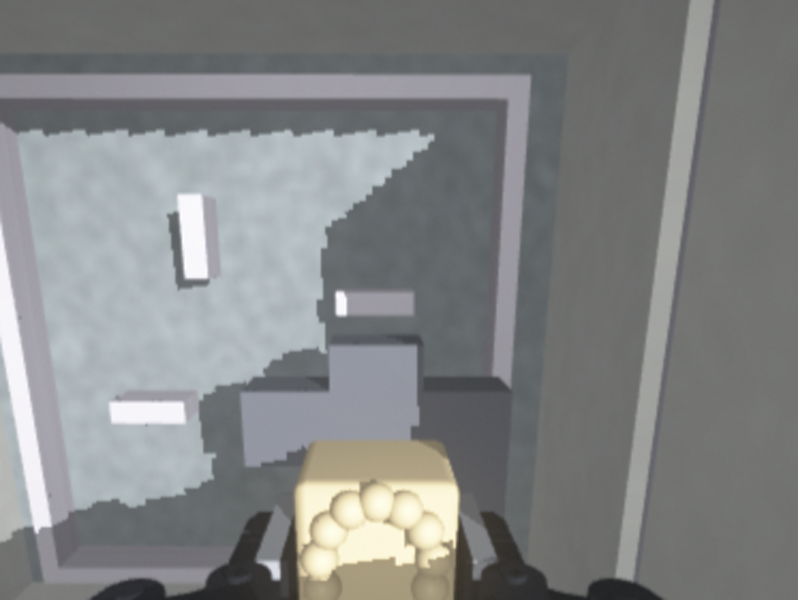

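The crop (2.14×, offset 80,0) shows the cast hovering over bay 0. Its tab's top edge runs (330–418,345), shoulders (243,390) and (512,390), with bay 1's stud just ahead at (380,303) and the left kerb's inner edge at (497,370).

```bash
python3 - <<'E'
from h import *
import pickle
w=pickle.load(open('w5.pkl','rb')); a=np.radians(-2); Rt=np.array([[np.cos(a),-np.sin(a)],[np.sin(a),np.cos(a)]])
t=np.array([569.4,-8.1])
b=lambda u,v,z:(Rt.T@(1e3*onz(w,(80+u/2.14,v/2.14),z)[:2]-t)).round(1)
zt=.0632
print('tab',b(330,345,zt),b(418,345,zt)); print('shoulder',b(243,390,zt),b(512,390,zt))
print('studb want x-21..-14 y25..49',b(347,291,.026),b(414,316,.026))
print('studa want x-49..-25 y -21..-14',b(178,194,.026),b(206,278,.026))
print('studd?? want (17.5,-37) x14..21,y-49..-25',b(110,402,.026),b(184,424,.026))
print('kerb outer near-left want -80.5,80.5',b(531,75,.026),'inner -74.5',b(506,100,.026),b(497,370,.026))
E
```

```text
tab [-9.9 26.1] [-9.9 48.4]
shoulder [1.8 3.4] [ 1.8 72.9]
studb want x-21..-14 y25..49 [-20.4  28.8] [-12.7  49.6]
studa want x-49..-25 y -21..-14 [-48.5 -20.7] [-24.3 -14.4]
studd?? want (17.5,-37) x14..21,y-49..-25 [ 15.1 -48.8] [ 22.6 -25.4]
kerb outer near-left want -80.5,80.5 [-79.7  81.1] inner -74.5 [-73.4  74.5] [ 4.5 76.5]
```

Request:
apply_moves(
  rows=[
    {"x":0,"y":0,"z":0,"ax":0,"ay":0,"az":0,"gripper":1},
    {"x":0,"y":0,"z":0,"ax":0,"ay":0,"az":0,"gripper":1},
    {"x":0,"y":0,"z":0,"ax":0,"ay":0,"az":0,"gripper":1},
  ],
)

```text
clock: 6.4
position: [0.6095, 0.0279, 0.0825]
ee_rot: [0.018, 1.0, 0.0, 0.002]
ft_force: [0.3, 0.3, -2.8]
grip_width: 0.415
grasp_force: 41.2
```

```bash
python3 - <<'E'
from h import *
st()
to((607.0,27.5,60),88)
E
```

```text
t 6.4 p [609.5  27.9  82.5] phi 88.0 tilt [0.0034 0.0007] F [ 0.3  0.3 -2.8] w 35.3 g 41.2 j7 1.49
tool d [ 2.5 -0.5 22.5] az -0.0
```

Request:
apply_moves(
  rows=[
    {"x":0,"y":0,"z":0,"ax":0,"ay":0,"az":0,"gripper":1},
    {"x":0,"y":0,"z":0,"ax":0,"ay":0,"az":0,"gripper":1},
    {"x":0,"y":0,"z":0,"ax":0,"ay":0,"az":0,"gripper":1},
    {"x":0,"y":0,"z":0,"ax":0,"ay":0,"az":0,"gripper":1},
    {"x":0,"y":0,"z":0,"ax":0,"ay":0,"az":0,"gripper":1},
  ],
)

```text
clock: 6.82
position: [0.6082, 0.0277, 0.0803]
ee_rot: [0.018, 1.0, 0.0, -0.0]
ft_force: [0.1, -0.7, -1.7]
grip_width: 0.417
grasp_force: 41.2
```

Request:
apply_moves(
  rows=[
    {"x":0,"y":0,"z":0,"ax":0,"ay":0,"az":0,"gripper":1},
    {"x":0,"y":0,"z":0,"ax":0,"ay":0,"az":0,"gripper":1},
    {"x":0,"y":0,"z":0,"ax":0,"ay":0,"az":0,"gripper":1},
  ],
)

```text
clock: 7.07
position: [0.6082, 0.0276, 0.0803]
ee_rot: [0.018, 1.0, 0.0, -0.0]
ft_force: [-0.5, -0.0, -1.9]
grip_width: 0.415
grasp_force: 41.2
```

```bash
python3 - <<'E'
from h import *
st()
to((607.0,27.5,60),88)
E
```

```text
t 7.07 p [608.2  27.6  80.3] phi 88.0 tilt [-0.0001  0.    ] F [-0.5 -0.  -1.9] w 35.3 g 41.2 j7 1.49
tool d [ 1.2 -0.2 20.3] az -0.0
```

Request:
apply_moves(
  rows=[
    {"x":1.2,"y":0,"z":6,"ax":0,"ay":0,"az":0,"gripper":1},
    {"x":0,"y":0,"z":6,"ax":0,"ay":0,"az":0,"gripper":1},
    {"x":0,"y":0,"z":6,"ax":0,"ay":0,"az":0,"gripper":1},
    {"x":0,"y":0,"z":3,"ax":0,"ay":0,"az":0,"gripper":1},
    {"x":0,"y":0,"z":0,"ax":0,"ay":0,"az":0,"gripper":1},
  ],
)

```text
clock: 7.48
position: [0.6063, 0.0277, 0.058]
ee_rot: [0.018, 1.0, -0.0, -0.001]
ft_force: [-0.1, 0.5, -2.8]
grip_width: 0.416
grasp_force: 41.3
```

Request:
apply_moves(
  rows=[
    {"x":0,"y":0,"z":3,"ax":0,"ay":0,"az":0,"gripper":1},
    {"x":0,"y":0,"z":3,"ax":0,"ay":0,"az":0,"gripper":1},
    {"x":0,"y":0,"z":3,"ax":0,"ay":0,"az":0,"gripper":1},
    {"x":0,"y":0,"z":3,"ax":0,"ay":0,"az":0,"gripper":1},
    {"x":0,"y":0,"z":2,"ax":0,"ay":0,"az":0,"gripper":1},
  ],
)

```text
clock: 7.9
position: [0.6069, 0.0277, 0.0449]
ee_rot: [0.018, 1.0, 0.0, -0.0]
ft_force: [-0.0, 0.1, -2.5]
grip_width: 0.416
grasp_force: 41.3
```

Request:
apply_moves(
  rows=[
    {"x":0,"y":0,"z":1,"ax":0,"ay":0,"az":0,"gripper":1},
    {"x":0,"y":0,"z":0,"ax":0,"ay":0,"az":0,"gripper":1},
    {"x":0,"y":0,"z":0,"ax":0,"ay":0,"az":0,"gripper":1},
  ],
)

```text
clock: 8.15
position: [0.607, 0.0277, 0.0443]
ee_rot: [0.018, 1.0, 0.0, 0.0]
ft_force: [-1.1, -0.5, -1.4]
grip_width: 0.416
grasp_force: 41.3
```

```bash
python3 - <<'E'
from h import *
st()
E
```

```text
t 8.15 p [607.   27.7  44.3] phi 88.0 tilt [0.     0.0001] F [-1.1 -0.5 -1.4] w 35.4 g 41.3 j7 1.5
```

Request:
apply_moves(
  rows=[
    {"x":0,"y":0,"z":1.2,"ax":0,"ay":0,"az":0,"gripper":1},
    {"x":0,"y":0,"z":0,"ax":0,"ay":0,"az":0,"gripper":1},
    {"x":0,"y":0,"z":0,"ax":0,"ay":0,"az":0,"gripper":0.42},
    {"x":0,"y":0,"z":0,"ax":0,"ay":0,"az":0,"gripper":0.42},
    {"x":0,"y":0,"z":0,"ax":0,"ay":0,"az":0,"gripper":0.42},
  ],
)

```text
clock: 8.57
position: [0.6072, 0.0276, 0.0434]
ee_rot: [0.018, 1.0, 0.0, 0.0]
ft_force: [-0.7, -0.4, -0.3]
grip_width: 0.579
grasp_force: 0.0
```

Request:
apply_moves(
  rows=[
    {"x":0,"y":0,"z":-10,"ax":0,"ay":0,"az":0,"gripper":0.42},
    {"x":0,"y":0,"z":-25,"ax":0,"ay":0,"az":0,"gripper":0.42},
    {"x":0,"y":0,"z":-40,"ax":0,"ay":0,"az":0,"gripper":0.4},
    {"x":0,"y":0,"z":-40,"ax":0,"ay":0,"az":0,"gripper":0.2},
    {"x":0,"y":0,"z":-40,"ax":0,"ay":0,"az":0,"gripper":0},
  ],
)

```text
clock: 8.98
position: [0.6067, 0.0277, 0.2008]
ee_rot: [0.018, 1.0, 0.0, 0.0]
ft_force: [0.1, 0.1, -0.4]
grip_width: 0.863
grasp_force: 0.0
```

Request:
apply_moves(
  rows=[
    {"x":0,"y":0,"z":-40,"ax":0,"ay":0,"az":0,"gripper":0},
    {"x":0,"y":0,"z":0,"ax":0,"ay":0,"az":0,"gripper":0},
    {"x":0,"y":0,"z":0,"ax":0,"ay":0,"az":0,"gripper":0},
  ],
)

```text
clock: 9.23
position: [0.6083, 0.0278, 0.2419]
ee_rot: [0.018, 1.0, 0.001, 0.003]
ft_force: [0.0, 0.6, -0.9]
grip_width: 1.002
grasp_force: 0.0
```

```bash
python3 - <<'E'
from h import *
import pickle
st(); w=snap('wrist'); t=snap('top')
for z in (.028,.046): print(castpose(w,(.607,.0277),178,z,thr=100))
cv2.imwrite('pics/w6.png',w['color'][:,:,::-1]); pickle.dump(w,open('w6.pkl','wb'))
print('B',castpose(t,(.388,.319),-101.5,.018,45)); print('C',castpose(t,(.571,-.331),-90)); print('D',castpose(t,(.392,-.297),90))
to((387.6,318.9,240),-11.4)
E
```

```text
t 9.23 p [608.3  27.8 241.9] phi 88.0 tilt [0.006  0.0012] F [ 0.   0.6 -0.9] w 85.2 g 0.0 j7 1.47Traceback (most recent call last):
  File "<stdin>", line 4, in <module>
  File "h.py", line 50, in castpose
    back=edge(0,-1,-.029,.029); my=edge(1,-1,-.029,.029); fr=edge(0,1,-.031,-.016); py=edge(1,1,-.031,-.018)
  File "h.py", line 48, in edge
    f=np.polyfit(b[g,0],b[g,1],1); r=abs(b[:,1]-np.polyval(f,b[:,0])); g=r<max(.0008,1.5*np.median(r))
                 ~^^^^^
IndexError: too many indices for array: array is 1-dimensional, but 2 were indexed
```

Request:
apply_moves(
  rows=[
    {"x":23,"y":28.3,"z":0,"ax":0,"ay":0,"az":0,"gripper":0},
    {"x":23,"y":28.3,"z":0,"ax":0,"ay":0,"az":0,"gripper":0},
    {"x":23,"y":28.3,"z":0,"ax":0,"ay":0,"az":0,"gripper":0},
    {"x":23,"y":28.3,"z":0,"ax":0,"ay":0,"az":0,"gripper":0},
    {"x":23,"y":28.3,"z":0,"ax":0,"ay":0,"az":0,"gripper":0},
  ],
)

```text
clock: 9.75
position: [0.4951, 0.174, 0.2367]
ee_rot: [0.018, 1.0, -0.001, -0.001]
ft_force: [1.4, -0.1, 0.0]
grip_width: 0.999
grasp_force: 0.0
```

Request:
apply_moves(
  rows=[
    {"x":23,"y":28.3,"z":0,"ax":0,"ay":0,"az":0,"gripper":0},
    {"x":23,"y":28.3,"z":0,"ax":0,"ay":0,"az":0,"gripper":0},
    {"x":23,"y":28.3,"z":0,"ax":0,"ay":0,"az":0,"gripper":0},
    {"x":23,"y":28.3,"z":0,"ax":0,"ay":0,"az":0,"gripper":0},
    {"x":23,"y":28.3,"z":0,"ax":0,"ay":0,"az":0,"gripper":0},
  ],
)

```text
clock: 10.17
position: [0.3852, 0.3193, 0.2369]
ee_rot: [0.018, 1.0, -0.001, -0.001]
ft_force: [0.4, 0.3, 0.8]
grip_width: 0.997
grasp_force: 0.0
```

Request:
apply_moves(
  rows=[
    {"x":0,"y":0,"z":4,"ax":0,"ay":0,"az":7.1,"gripper":0},
    {"x":0,"y":0,"z":4,"ax":0,"ay":0,"az":7.1,"gripper":0},
    {"x":0,"y":0,"z":4,"ax":0,"ay":0,"az":7.1,"gripper":0},
    {"x":0,"y":0,"z":4,"ax":0,"ay":0,"az":7.1,"gripper":0},
    {"x":0,"y":0,"z":4,"ax":0,"ay":0,"az":7.1,"gripper":0},
  ],
)

```text
clock: 10.58
position: [0.3864, 0.3182, 0.2165]
ee_rot: [0.324, 0.946, -0.001, -0.001]
ft_force: [-0.3, -0.1, -0.1]
grip_width: 1.0
grasp_force: 0.0
```

Request:
apply_moves(
  rows=[
    {"x":0,"y":0,"z":4,"ax":0,"ay":0,"az":7.1,"gripper":0},
    {"x":0,"y":0,"z":4,"ax":0,"ay":0,"az":7.1,"gripper":0},
    {"x":0,"y":0,"z":4,"ax":0,"ay":0,"az":7.1,"gripper":0},
    {"x":0,"y":0,"z":4,"ax":0,"ay":0,"az":7.1,"gripper":0},
    {"x":0,"y":0,"z":4,"ax":0,"ay":0,"az":7.1,"gripper":0},
  ],
)

```text
clock: 11.0
position: [0.3864, 0.318, 0.1965]
ee_rot: [0.597, 0.802, -0.001, -0.0]
ft_force: [0.2, -0.4, -1.0]
grip_width: 0.998
grasp_force: 0.0
```

Request:
apply_moves(
  rows=[
    {"x":0,"y":0,"z":0,"ax":0,"ay":0,"az":7.1,"gripper":0},
    {"x":0,"y":0,"z":0,"ax":0,"ay":0,"az":7.1,"gripper":0},
    {"x":0,"y":0,"z":0,"ax":0,"ay":0,"az":7.1,"gripper":0},
    {"x":0,"y":0,"z":0,"ax":0,"ay":0,"az":7.1,"gripper":0},
    {"x":0,"y":0,"z":0,"ax":0,"ay":0,"az":0,"gripper":0},
  ],
)

```text
clock: 11.42
position: [0.3865, 0.3181, 0.1968]
ee_rot: [0.776, 0.631, -0.001, 0.0]
ft_force: [-0.1, 0.5, -0.9]
grip_width: 1.003
grasp_force: 0.0
```

Request:
apply_moves(
  rows=[
    {"x":0,"y":0,"z":0,"ax":0,"ay":0,"az":0,"gripper":0},
    {"x":0,"y":0,"z":0,"ax":0,"ay":0,"az":0,"gripper":0},
    {"x":0,"y":0,"z":0,"ax":0,"ay":0,"az":0,"gripper":0},
  ],
)

```text
clock: 11.67
position: [0.387, 0.3185, 0.1977]
ee_rot: [0.773, 0.634, -0.0, 0.0]
ft_force: [0.4, 0.0, -0.3]
grip_width: 1.002
grasp_force: 0.0
```

```bash
python3 - <<'E'
from h import *
import pickle
st(); w=snap('wrist'); t=snap('top'); pickle.dump((w,t),open('w7.pkl','wb'))
r=castpose(w,(.388,.319),-101.5,.018,50); print('B',r); to((*(r[0]*1e3),32),r[1]+90)
print('C',castpose(t,(.571,-.331),-90)); print('D',castpose(t,(.392,-.297),90))
E
```

```text
t 11.67 p [387.  318.5 197.7] phi -11.2 tilt [-0.0005 -0.0004] F [ 0.4  0.  -0.3] w 85.2 g 0.0 j7 -0.98
B (array([0.33922786, 0.32942604]), np.float64(-101.0630000305406), {'slopes': array([0.08, 0.27]), 'wx': np.float64(94.8), 'wy': np.float64(95.1)})
tool d [  1.3 -49.  166. ] az -0.3
C (array([ 0.57103651, -0.32365632]), np.float64(-95.24860902274963), {'slopes': array([ 4.92, -2.58]), 'wx': np.float64(60.5), 'wy': np.float64(71.8)})
D (array([ 0.39143084, -0.29848285]), np.float64(89.39254992336895), {'slopes': array([1.14, 1.14]), 'wx': np.float64(60.9), 'wy': np.float64(0.2)})
```

```bash
python3 - <<'E'
from h import *
import pickle
w,t=pickle.load(open('w7.pkl','rb'))
a=w['color'][:300,100:400,::-1]; b=cv2.resize(t['color'][110:250,110:400,::-1],None,fx=1.6,fy=1.6)
im=np.zeros((max(a.shape[0],b.shape[0]),a.shape[1]+b.shape[1],3),np.uint8); im[:a.shape[0],:a.shape[1]]=a; im[:b.shape[0],a.shape[1]:]=b
cv2.imwrite('pics/w7.png',im); print(im.shape); g=w['color'].max(2); print(g[100:300:20,230:290:10])
E
```

```text
(300, 764, 3)
[[ 52  53  51  51  51  50]
 [ 54  54  54  53  53  53]
 [ 57  58  59  61  59  58]
 [201 242 250 250 251 201]
 [199 254 255 255 254  82]
 [197 239 255 254 255 198]
 [ 66  69  73  75  73  71]
 [ 71  73  73  73  74  57]
 [ 71  71  71  71  71  54]
 [ 70  70  70  71  71  73]]
```

View pics/w7.png

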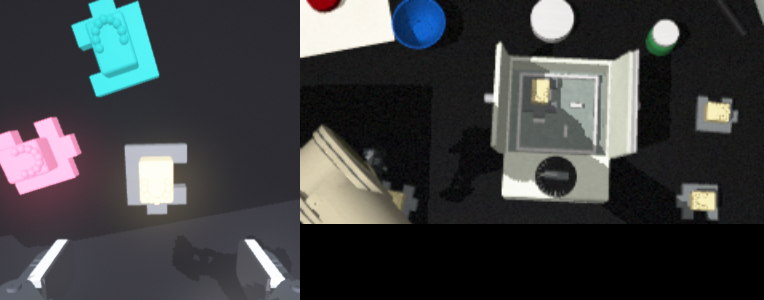

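The left part shows B, now lit, at (157,175) with its tab down, away from the pink and turquoise pieces. The right part (top view) shows cast A lying in the far left bay, and C and D at (715,113) and (700,200).

```bash
python3 - <<'E'
from h import *
import pickle
w,t=pickle.load(open('w7.pkl','rb'))
for thr in (100,120): r=castpose(w,(.388,.319),-101.5,.018,thr); print('B',r)
to((*(r[0]*1e3),32),r[1]+90)
for thr in (70,90): print('C',castpose(t,(.571,-.331),-92,.018,thr)); print('D',castpose(t,(.392,-.297),90,.018,thr))
E
```

```text
B (array([0.38900283, 0.32009561]), np.float64(-99.92437120177495), {'slopes': array([-0.33, -0.33]), 'wx': np.float64(72.9), 'wy': np.float64(70.0)})
B (array([0.38950309, 0.32038297]), np.float64(-100.22458239607704), {'slopes': array([-0.23,  0.6 ]), 'wx': np.float64(71.2), 'wy': np.float64(69.6)})
tool d [  2.3   2.1 166. ] az -1.1
C (array([ 0.57100576, -0.32972109]), np.float64(-91.70350348994029), {'slopes': array([-4.4, -0.7]), 'wx': np.float64(68.3), 'wy': np.float64(71.8)})
D (array([ 0.39124499, -0.29105802]), np.float64(89.40063370216609), {'slopes': array([1.13, 1.14]), 'wx': np.float64(75.7), 'wy': np.float64(14.9)})
C (array([ 0.57157978, -0.33063989]), np.float64(-92.62696129306609), {'slopes': array([-2.48,  0.23]), 'wx': np.float64(71.1), 'wy': np.float64(60.3)})
D (array([ 0.39125113, -0.29397423]), np.float64(91.98477530089819), {'slopes': array([-2.02, -3.26]), 'wx': np.float64(65.0), 'wy': np.float64(67.2)})
```

Request:
apply_moves(
  rows=[
    {"x":1.8,"y":2.1,"z":30,"ax":0,"ay":0,"az":-1.1,"gripper":0},
    {"x":0,"y":0,"z":38,"ax":0,"ay":0,"az":0,"gripper":0},
    {"x":0,"y":0,"z":38,"ax":0,"ay":0,"az":0,"gripper":0},
    {"x":0,"y":0,"z":30,"ax":0,"ay":0,"az":0,"gripper":0},
    {"x":0,"y":0,"z":15,"ax":0,"ay":0,"az":0,"gripper":0},
  ],
)

```text
clock: 12.18
position: [0.3879, 0.3184, 0.0434]
ee_rot: [0.767, 0.641, -0.002, 0.0]
ft_force: [0.7, -0.0, 0.3]
grip_width: 0.997
grasp_force: 0.0
```

Request:
apply_moves(
  rows=[
    {"x":0,"y":0,"z":8,"ax":0,"ay":0,"az":0,"gripper":0},
    {"x":0,"y":0,"z":5,"ax":0,"ay":0,"az":0,"gripper":0},
    {"x":0,"y":0,"z":2,"ax":0,"ay":0,"az":0,"gripper":0},
    {"x":0,"y":0,"z":0,"ax":0,"ay":0,"az":0,"gripper":0},
    {"x":0,"y":0,"z":0,"ax":0,"ay":0,"az":0,"gripper":1},
  ],
)

```text
clock: 12.6
position: [0.3902, 0.3206, 0.0332]
ee_rot: [0.768, 0.641, 0.001, -0.0]
ft_force: [-0.2, -0.2, 0.3]
grip_width: 0.88
grasp_force: 0.0
```

Request:
apply_moves(
  rows=[
    {"x":0,"y":0,"z":0,"ax":0,"ay":0,"az":0,"gripper":1},
    {"x":0,"y":0,"z":0,"ax":0,"ay":0,"az":0,"gripper":1},
    {"x":0,"y":0,"z":0,"ax":0,"ay":0,"az":0,"gripper":1},
    {"x":0,"y":0,"z":0,"ax":0,"ay":0,"az":0,"gripper":1},
    {"x":0,"y":0,"z":0,"ax":0,"ay":0,"az":0,"gripper":1},
  ],
)

```text
clock: 13.02
position: [0.3898, 0.3203, 0.0327]
ee_rot: [0.768, 0.641, 0.001, -0.0]
ft_force: [-0.7, -0.0, 6.2]
grip_width: 0.412
grasp_force: 41.5
```

```bash
python3 - <<'E'
from h import *
st()
E
```

```text
t 13.02 p [389.8 320.3  32.7] phi -10.3 tilt [0.0007 0.0008] F [-0.7 -0.   6.2] w 35.0 g 41.5 j7 -0.96
```

Request:
apply_moves(
  rows=[
    {"x":0,"y":0,"z":-25,"ax":0,"ay":0,"az":0,"gripper":1},
    {"x":0,"y":0,"z":-40,"ax":0,"ay":0,"az":0,"gripper":1},
    {"x":0,"y":0,"z":-40,"ax":0,"ay":0,"az":0,"gripper":1},
    {"x":0,"y":0,"z":-40,"ax":0,"ay":0,"az":0,"gripper":1},
    {"x":0,"y":0,"z":-40,"ax":0,"ay":0,"az":0,"gripper":1},
  ],
)

```text
clock: 13.43
position: [0.3891, 0.3195, 0.2188]
ee_rot: [0.768, 0.641, -0.0, 0.0]
ft_force: [0.8, 1.2, -1.9]
grip_width: 0.412
grasp_force: 40.6
```

Request:
apply_moves(
  rows=[
    {"x":0,"y":0,"z":-40,"ax":0,"ay":0,"az":0,"gripper":1},
    {"x":0,"y":0,"z":-25,"ax":0,"ay":0,"az":0,"gripper":1},
    {"x":-28.9,"y":21.4,"z":0,"ax":0,"ay":0,"az":0,"gripper":1},
    {"x":-28.9,"y":21.4,"z":0,"ax":0,"ay":0,"az":0,"gripper":1},
    {"x":-28.9,"y":21.4,"z":0,"ax":0,"ay":0,"az":0,"gripper":1},
  ],
)

```text
clock: 13.85
position: [0.4374, 0.222, 0.2823]
ee_rot: [0.767, 0.641, 0.0, 0.0]
ft_force: [0.8, 0.6, -2.3]
grip_width: 0.411
grasp_force: 40.9
```

Request:
apply_moves(
  rows=[
    {"x":-28.9,"y":21.4,"z":0,"ax":0,"ay":0,"az":0,"gripper":1},
    {"x":-28.9,"y":21.4,"z":0,"ax":0,"ay":0,"az":0,"gripper":1},
    {"x":-28.9,"y":21.4,"z":0,"ax":0,"ay":0,"az":0,"gripper":1},
    {"x":-28.9,"y":21.4,"z":0,"ax":0,"ay":0,"az":0,"gripper":1},
    {"x":-28.9,"y":21.4,"z":0,"ax":0,"ay":0,"az":0,"gripper":1},
  ],
)

```text
clock: 14.27
position: [0.5167, 0.06, 0.2819]
ee_rot: [0.768, 0.641, -0.0, -0.0]
ft_force: [0.7, 0.7, -2.3]
grip_width: 0.412
grasp_force: 40.9
```

Request:
apply_moves(
  rows=[
    {"x":-28.9,"y":21.4,"z":0,"ax":0,"ay":0,"az":0,"gripper":1},
    {"x":0,"y":0,"z":0,"ax":0,"ay":0,"az":-4.3,"gripper":1},
    {"x":0,"y":0,"z":0,"ax":0,"ay":0,"az":-4,"gripper":1},
    {"x":0,"y":0,"z":0,"ax":0,"ay":0,"az":0,"gripper":1},
    {"x":0,"y":0,"z":0,"ax":0,"ay":0,"az":0,"gripper":1},
  ],
)

```text
clock: 14.68
position: [0.5322, 0.0297, 0.2818]
ee_rot: [0.72, 0.694, -0.0, -0.0]
ft_force: [1.1, 0.4, -1.7]
grip_width: 0.417
grasp_force: 40.9
```

Request:
apply_moves(
  rows=[
    {"x":0,"y":0,"z":0,"ax":0,"ay":0,"az":0,"gripper":1},
    {"x":0,"y":0,"z":0,"ax":0,"ay":0,"az":0,"gripper":1},
    {"x":0,"y":0,"z":0,"ax":0,"ay":0,"az":0,"gripper":1},
  ],
)

```text
clock: 14.93
position: [0.5323, 0.0299, 0.2821]
ee_rot: [0.72, 0.694, 0.0, -0.0]
ft_force: [1.0, 0.8, -1.3]
grip_width: 0.414
grasp_force: 40.9
```

```bash
python3 - <<'E'
from h import *
import pickle
st(); to((533,30.5,80),-2); w=snap('wrist'); pickle.dump(w,open('w8.pkl','wb'))
# leaf check by eye later
E
```

```text
t 14.93 p [532.3  29.9 282.1] phi -2.0 tilt [0.     0.0001] F [ 1.   0.8 -1.3] w 35.2 g 40.9 j7 -0.15
tool d [  0.6   0.7 202.1] az -0.0
```

```bash
python3 - <<'E'
from h import *
import pickle
c=pickle.load(open('c0.pkl','rb'))['top']
for u,v in [(367,215),(361,318),(378,228),(370,322),(501,222),(498,322),(497,222)]:
    print((u,v),onz(c,(u*.64,v*.64),.19).round(3))
g=c['color'][int(270*.64),220:330,:].max(1); print(g.tolist())
E
```

```text
(367, 215) [0.665 0.103 0.19 ]
(361, 318) [0.47  0.111 0.19 ]
(378, 228) [0.64  0.082 0.19 ]
(370, 322) [0.462 0.094 0.19 ]
(501, 222) [ 0.654 -0.149  0.19 ]
(498, 322) [ 0.465 -0.141  0.19 ]
(497, 222) [ 0.654 -0.141  0.19 ]
[29, 29, 25, 23, 30, 148, 195, 200, 203, 203, 221, 249, 251, 250, 113, 103, 104, 104, 103, 106, 137, 125, 96, 91, 90, 90, 104, 142, 118, 93, 89, 93, 91, 90, 93, 94, 94, 94, 92, 90, 92, 92, 92, 96, 94, 208, 228, 118, 114, 166, 170, 170, 172, 165, 166, 164, 171, 166, 167, 168, 172, 168, 169, 168, 168, 170, 169, 171, 167, 170, 173, 167, 169, 150, 222, 238, 99, 97, 171, 168, 166, 164, 236, 228, 214, 210, 209, 214, 212, 209, 212, 212, 209, 207, 208, 231, 237, 203, 188, 209, 223, 77, 14, 13, 15, 8, 21, 15, 16, 8]
```

Request:
apply_moves(
  rows=[
    {"x":0.6,"y":0.7,"z":25,"ax":0,"ay":0,"az":0,"gripper":1},
    {"x":0,"y":0,"z":38,"ax":0,"ay":0,"az":0,"gripper":1},
    {"x":0,"y":0,"z":38,"ax":0,"ay":0,"az":0,"gripper":1},
    {"x":0,"y":0,"z":38,"ax":0,"ay":0,"az":0,"gripper":1},
    {"x":0,"y":0,"z":25,"ax":0,"ay":0,"az":0,"gripper":1},
  ],
)

```text
clock: 15.4
position: [0.5315, 0.0302, 0.1148]
ee_rot: [0.72, 0.694, -0.001, -0.001]
ft_force: [0.1, 0.8, -2.4]
grip_width: 0.415
grasp_force: 40.8
```

Request:
apply_moves(
  rows=[
    {"x":0,"y":0,"z":12,"ax":0,"ay":0,"az":0,"gripper":1},
    {"x":0,"y":0,"z":10,"ax":0,"ay":0,"az":0,"gripper":1},
    {"x":0,"y":0,"z":8,"ax":0,"ay":0,"az":0,"gripper":1},
    {"x":0,"y":0,"z":6,"ax":0,"ay":0,"az":0,"gripper":1},
    {"x":0,"y":0,"z":3,"ax":0,"ay":0,"az":0,"gripper":1},
  ],
)

```text
clock: 15.82
position: [0.5337, 0.0303, 0.0794]
ee_rot: [0.719, 0.695, 0.001, 0.0]
ft_force: [0.0, 0.5, -2.7]
grip_width: 0.416
grasp_force: 40.8
```

Request:
apply_moves(
  rows=[
    {"x":0,"y":0,"z":0,"ax":0,"ay":0,"az":0,"gripper":1},
    {"x":0,"y":0,"z":0,"ax":0,"ay":0,"az":0,"gripper":1},
    {"x":0,"y":0,"z":0,"ax":0,"ay":0,"az":0,"gripper":1},
    {"x":0,"y":0,"z":0,"ax":0,"ay":0,"az":0,"gripper":1},
    {"x":0,"y":0,"z":0,"ax":0,"ay":0,"az":0,"gripper":1},
  ],
)

```text
clock: 16.23
position: [0.5334, 0.0302, 0.0795]
ee_rot: [0.719, 0.695, 0.0, 0.0]
ft_force: [0.3, -0.5, -2.4]
grip_width: 0.415
grasp_force: 40.8
```

```bash
python3 - <<'E'
from h import *
import pickle
st(); w=snap('wrist'); pickle.dump(w,open('w9.pkl','wb')); s=snap('side')
a=w['color'][:330,60:450,::-1]; b=cv2.resize(s['color'][60:270,150:360,::-1],(400,400))
im=np.zeros((400,800,3),np.uint8); im[:330,:390]=a; im[:,400:]=b
cv2.imwrite('pics/w9.png',im)
E
```

```text
t 16.23 p [533.4  30.2  79.5] phi -2.0 tilt [0.0007 0.0003] F [ 0.3 -0.5 -2.4] w 35.3 g 40.8 j7 -0.09
```

View pics/w9.png

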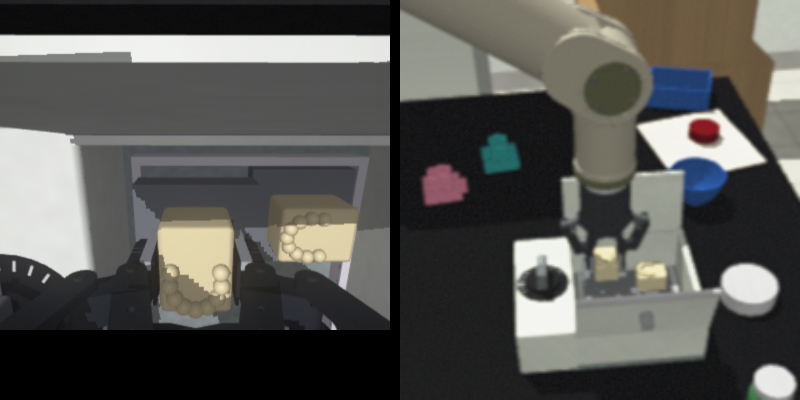

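The left crop shows the held cast above bay 1 at (195,250) beside seated cast A at (315,230), with kerb lines parallel to the plates. The side crop shows the gripper clear of both leaves, and no camera housing touches them.

Request:
apply_moves(
  rows=[
    {"x":0.3,"y":-0.4,"z":5,"ax":0,"ay":0,"az":0,"gripper":1},
    {"x":0,"y":0,"z":6,"ax":0,"ay":0,"az":0,"gripper":1},
    {"x":0,"y":0,"z":6,"ax":0,"ay":0,"az":0,"gripper":1},
    {"x":0,"y":0,"z":4,"ax":0,"ay":0,"az":0,"gripper":1},
    {"x":0,"y":0,"z":3,"ax":0,"ay":0,"az":0,"gripper":1},
  ],
)

```text
clock: 16.75
position: [0.5323, 0.0304, 0.0541]
ee_rot: [0.719, 0.695, -0.001, -0.0]
ft_force: [-0.4, -0.5, -1.4]
grip_width: 0.412
grasp_force: 40.8
```

Request:
apply_moves(
  rows=[
    {"x":0,"y":0,"z":3,"ax":0,"ay":0,"az":0,"gripper":1},
    {"x":0,"y":0,"z":3,"ax":0,"ay":0,"az":0,"gripper":1},
    {"x":0,"y":0,"z":2,"ax":0,"ay":0,"az":0,"gripper":1},
    {"x":0,"y":0,"z":0,"ax":0,"ay":0,"az":0,"gripper":1},
    {"x":0,"y":0,"z":0,"ax":0,"ay":0,"az":0,"gripper":1},
  ],
)

```text
clock: 17.17
position: [0.5328, 0.0305, 0.0471]
ee_rot: [0.719, 0.695, 0.0, -0.0]
ft_force: [-0.4, 0.4, -2.5]
grip_width: 0.416
grasp_force: 40.8
```

```bash
python3 - <<'E'
from h import *
st()
E
```

```text
t 17.17 p [532.8  30.5  47.1] phi -2.0 tilt [-0.      0.0001] F [-0.4  0.4 -2.5] w 35.3 g 40.8 j7 -0.08
```

Request:
apply_moves(
  rows=[
    {"x":0,"y":0,"z":2.5,"ax":0,"ay":0,"az":0,"gripper":1},
    {"x":0,"y":0,"z":2,"ax":0,"ay":0,"az":0,"gripper":1},
    {"x":0,"y":0,"z":0,"ax":0,"ay":0,"az":0,"gripper":1},
    {"x":0,"y":0,"z":0,"ax":0,"ay":0,"az":0,"gripper":1},
    {"x":0,"y":0,"z":0,"ax":0,"ay":0,"az":0,"gripper":0.42},
  ],
)

```text
clock: 17.58
position: [0.5353, 0.0306, 0.0435]
ee_rot: [0.72, 0.694, 0.002, 0.002]
ft_force: [25.6, 0.5, -1.3]
grip_width: 0.537
grasp_force: 0.0
```

Request:
apply_moves(
  rows=[
    {"x":0,"y":0,"z":0,"ax":0,"ay":0,"az":0,"gripper":0.42},
    {"x":0,"y":0,"z":0,"ax":0,"ay":0,"az":0,"gripper":0.42},
    {"x":0,"y":0,"z":-10,"ax":0,"ay":0,"az":0,"gripper":0.42},
    {"x":0,"y":0,"z":-25,"ax":0,"ay":0,"az":0,"gripper":0.42},
    {"x":0,"y":0,"z":-40,"ax":0,"ay":0,"az":0,"gripper":0.42},
  ],
)

```text
clock: 18.0
position: [0.5305, 0.0302, 0.1157]
ee_rot: [0.719, 0.695, -0.003, -0.002]
ft_force: [1.4, 0.3, 0.0]
grip_width: 0.58
grasp_force: 0.0
```

Request:
apply_moves(
  rows=[
    {"x":0,"y":0,"z":-40,"ax":0,"ay":0,"az":0,"gripper":0.2},
    {"x":0,"y":0,"z":-40,"ax":0,"ay":0,"az":0,"gripper":0},
    {"x":0,"y":0,"z":-40,"ax":0,"ay":0,"az":0,"gripper":0},
    {"x":0,"y":0,"z":0,"ax":0,"ay":0,"az":0,"gripper":0},
    {"x":0,"y":0,"z":0,"ax":0,"ay":0,"az":0,"gripper":0},
  ],
)

```text
clock: 18.42
position: [0.5339, 0.0306, 0.2402]
ee_rot: [0.719, 0.695, 0.002, 0.001]
ft_force: [0.6, -0.1, -1.1]
grip_width: 1.001
grasp_force: 0.0
```

```bash
python3 - <<'E'
from h import *
import pickle
st(); t=snap('top'); pickle.dump(t,open('t10.pkl','wb'))
for thr in (70,90): print('C',castpose(t,(.571,-.331),-92,.018,thr)); print('D',castpose(t,(.392,-.297),90,.018,thr))
to((571,-328,200),-2)
E
```

```text
t 18.42 p [533.9  30.6 240.2] phi -2.0 tilt [0.0048 0.0015] F [ 0.6 -0.1 -1.1] w 85.1 g 0.0 j7 -0.14
C (array([ 0.54749017, -0.30880126]), np.float64(-76.13459812814699), {'slopes': array([ 1.04, 30.31]), 'wx': np.float64(29.0), 'wy': np.float64(61.1)})
D (array([ 0.38820054, -0.29754591]), np.float64(89.39311353496375), {'slopes': array([1.14, 1.13]), 'wx': np.float64(62.6), 'wy': np.float64(64.1)})
C (array([ 0.55285524, -0.35377298]), np.float64(-137.2074244539829), {'slopes': array([29.97, 26.68]), 'wx': np.float64(25.1), 'wy': np.float64(50.2)})
D (array([ 0.39314753, -0.26456224]), np.float64(51.10101179787182), {'slopes': array([25.65, 36.57]), 'wx': np.float64(75.6), 'wy': np.float64(76.1)})
tool d [-357.    50.6   38. ] az -0.0
```

```bash
python3 - <<'E'
from h import *
import pickle
w=snap('wrist'); pickle.dump((w,get_obs()),open('w10.pkl','wb'))
E
```

Request:
apply_moves(
  rows=[
    {"x":-35.7,"y":5,"z":0,"ax":0,"ay":0,"az":0,"gripper":0},
    {"x":-35.7,"y":5,"z":0,"ax":0,"ay":0,"az":0,"gripper":0},
    {"x":-35.7,"y":5,"z":0,"ax":0,"ay":0,"az":0,"gripper":0},
    {"x":-35.7,"y":5,"z":0,"ax":0,"ay":0,"az":0,"gripper":0},
    {"x":-35.7,"y":5,"z":0,"ax":0,"ay":0,"az":0,"gripper":0},
  ],
)

```text
clock: 18.93
position: [0.5506, -0.1503, 0.2359]
ee_rot: [0.719, 0.695, -0.001, -0.001]
ft_force: [-0.3, 0.2, 0.2]
grip_width: 1.002
grasp_force: 0.0
```

Request:
apply_moves(
  rows=[
    {"x":-35.7,"y":5,"z":0,"ax":0,"ay":0,"az":0,"gripper":0},
    {"x":-35.7,"y":5,"z":0,"ax":0,"ay":0,"az":0,"gripper":0},
    {"x":-35.7,"y":5,"z":0,"ax":0,"ay":0,"az":0,"gripper":0},
    {"x":-35.7,"y":5,"z":0,"ax":0,"ay":0,"az":0,"gripper":0},
    {"x":-35.7,"y":5,"z":0,"ax":0,"ay":0,"az":0,"gripper":0},
  ],
)

```text
clock: 19.35
position: [0.5694, -0.3293, 0.2354]
ee_rot: [0.719, 0.695, -0.001, -0.001]
ft_force: [0.6, 0.7, 0.6]
grip_width: 0.998
grasp_force: 0.0
```

Request:
apply_moves(
  rows=[
    {"x":0,"y":0,"z":15,"ax":0,"ay":0,"az":0,"gripper":0},
    {"x":0,"y":0,"z":15,"ax":0,"ay":0,"az":0,"gripper":0},
    {"x":0,"y":0,"z":8,"ax":0,"ay":0,"az":0,"gripper":0},
    {"x":0,"y":0,"z":0,"ax":0,"ay":0,"az":0,"gripper":0},
    {"x":0,"y":0,"z":0,"ax":0,"ay":0,"az":0,"gripper":0},
  ],
)

```text
clock: 19.77
position: [0.5699, -0.3273, 0.1986]
ee_rot: [0.719, 0.695, -0.0, -0.001]
ft_force: [0.7, 0.2, 0.3]
grip_width: 0.999
grasp_force: 0.0
```

Request:
apply_moves(
  rows=[
    {"x":0,"y":0,"z":0,"ax":0,"ay":0,"az":0,"gripper":0},
    {"x":0,"y":0,"z":0,"ax":0,"ay":0,"az":0,"gripper":0},
    {"x":0,"y":0,"z":0,"ax":0,"ay":0,"az":0,"gripper":0},
  ],
)

```text
clock: 20.02
position: [0.5705, -0.328, 0.2005]
ee_rot: [0.719, 0.695, 0.0, 0.001]
ft_force: [-0.1, 0.4, 1.3]
grip_width: 1.0
grasp_force: 0.0
```

```bash
python3 - <<'E'
from h import *
import pickle
st(); w=snap('wrist'); t=snap('top'); pickle.dump((w,t),open('w11.pkl','wb'))
w0=pickle.load(open('w10.pkl','rb'))[0]
im=np.zeros((600,800,3),np.uint8)
im[:300,:400]=w0['color'][:300,60:460,::-1]; im[:300,400:]=w['color'][:300,60:460,::-1]
im[300:,:]=cv2.resize(t['color'][110:260,110:510,::-1],(800,300),interpolation=cv2.INTER_CUBIC)
cv2.imwrite('pics/w11.png',im)
for thr in (60,90,120): print('C',castpose(w,(.571,-.331),-92,.018,thr))
E
```

```text
t 20.02 p [ 570.5 -328.   200.5] phi -2.0 tilt [ 0.0013 -0.0003] F [-0.1  0.4  1.3] w 85.0 g 0.0 j7 0.58
C (array([ 0.53083928, -0.33153825]), np.float64(-98.78658330606453), {'slopes': array([-1.76, -8.55]), 'wx': np.float64(99.8), 'wy': np.float64(72.5)})
C (array([ 0.53776899, -0.32095164]), np.float64(-92.22388139213756), {'slopes': array([-0.11, -0.34]), 'wx': np.float64(71.9), 'wy': np.float64(18.7)})
C (array([ 0.53848312, -0.31872843]), np.float64(-91.98225832454662), {'slopes': array([-0.24,  0.27]), 'wx': np.float64(69.7), 'wy': np.float64(14.7)})h.py:48: RankWarning: Polyfit may be poorly conditioned
  f=np.polyfit(b[g,0],b[g,1],1); r=abs(b[:,1]-np.polyval(f,b[:,0])); g=r<max(.0008,1.5*np.median(r))
h.py:48: RankWarning: Polyfit may be poorly conditioned
  f=np.polyfit(b[g,0],b[g,1],1); r=abs(b[:,1]-np.polyval(f,b[:,0])); g=r<max(.0008,1.5*np.median(r))
h.py:48: RankWarning: Polyfit may be poorly conditioned
  f=np.polyfit(b[g,0],b[g,1],1); r=abs(b[:,1]-np.polyval(f,b[:,0])); g=r<max(.0008,1.5*np.median(r))
h.py:48: RankWarning: Polyfit may be poorly conditioned
  f=np.polyfit(b[g,0],b[g,1],1); r=abs(b[:,1]-np.polyval(f,b[:,0])); g=r<max(.0008,1.5*np.median(r))
```

View pics/w11.png

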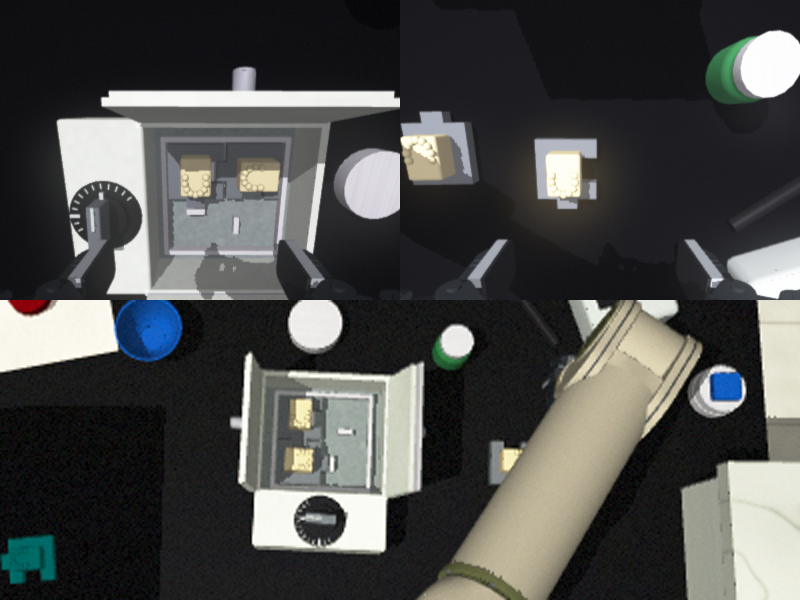

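Both seated casts lie flat with their tabs pinwheeled (top-left crop: (197,175) and (258,175)). Cast C has been knocked about 3.5 cm toward −x; it is now at (566,170) in the right crop. The vent pointer is confirmed toward +y at (100,195). Remeasuring C.

```bash
python3 - <<'E'
from h import *
import pickle
w,t=pickle.load(open('w11.pkl','rb'))
p=onz(w,(60+166,168),.03); print(p)
for thr in (90,110,130): r=castpose(w,p[:2],-91,.018,thr); print('C',r)
to((*(r[0]*1e3),32),r[1]+90)
E
```

```text
[ 0.53970829 -0.3147007   0.03      ]
C (array([ 0.53790501, -0.31984563]), np.float64(-92.1222918846654), {'slopes': array([-0.13, -0.13]), 'wx': np.float64(74.2), 'wy': np.float64(70.2)})
C (array([ 0.53844736, -0.31872728]), np.float64(-92.23800569028708), {'slopes': array([-0.24, -0.24]), 'wx': np.float64(69.7), 'wy': np.float64(69.7)})
C (array([ 0.53877285, -0.31873804]), np.float64(-92.10578391498144), {'slopes': array([-0.17, -0.04]), 'wx': np.float64(69.7), 'wy': np.float64(69.3)})
tool d [  8.2 -32.  168.1] az 0.1
```

Request:
apply_moves(
  rows=[
    {"x":8.2,"y":-32,"z":20,"ax":0,"ay":0,"az":0,"gripper":0},
    {"x":0,"y":0,"z":38,"ax":0,"ay":0,"az":0,"gripper":0},
    {"x":0,"y":0,"z":38,"ax":0,"ay":0,"az":0,"gripper":0},
    {"x":0,"y":0,"z":35,"ax":0,"ay":0,"az":0,"gripper":0},
    {"x":0,"y":0,"z":15,"ax":0,"ay":0,"az":0,"gripper":0},
  ],
)

```text
clock: 20.53
position: [0.5365, -0.3172, 0.0492]
ee_rot: [0.719, 0.695, -0.001, -0.002]
ft_force: [-0.1, 0.9, 0.3]
grip_width: 1.0
grasp_force: 0.0
```

Request:
apply_moves(
  rows=[
    {"x":0,"y":0,"z":12,"ax":0,"ay":0,"az":0,"gripper":0},
    {"x":0,"y":0,"z":7,"ax":0,"ay":0,"az":0,"gripper":0},
    {"x":0,"y":0,"z":3,"ax":0,"ay":0,"az":0,"gripper":0},
    {"x":0,"y":0,"z":0,"ax":0,"ay":0,"az":0,"gripper":0},
    {"x":0,"y":0,"z":0,"ax":0,"ay":0,"az":0,"gripper":0},
  ],
)

```text
clock: 20.95
position: [0.5392, -0.3192, 0.0328]
ee_rot: [0.719, 0.695, 0.0, 0.001]
ft_force: [0.2, -0.4, -0.1]
grip_width: 1.002
grasp_force: 0.0
```

Request:
apply_moves(
  rows=[
    {"x":0,"y":0,"z":0,"ax":0,"ay":0,"az":0,"gripper":1},
    {"x":0,"y":0,"z":0,"ax":0,"ay":0,"az":0,"gripper":1},
    {"x":0,"y":0,"z":0,"ax":0,"ay":0,"az":0,"gripper":1},
    {"x":0,"y":0,"z":0,"ax":0,"ay":0,"az":0,"gripper":1},
    {"x":0,"y":0,"z":0,"ax":0,"ay":0,"az":0,"gripper":1},
  ],
)

```text
clock: 21.37
position: [0.5387, -0.3189, 0.0321]
ee_rot: [0.719, 0.695, 0.0, 0.0]
ft_force: [-0.7, 0.6, 4.6]
grip_width: 0.414
grasp_force: 42.0
```

```bash
python3 - <<'E'
from h import *
st(); to((538.5,-318.7,33),-2)
E
```

```text
t 21.37 p [ 538.7 -318.9   32.1] phi -2.0 tilt [ 0.0007 -0.0002] F [-0.7  0.6  4.6] w 35.2 g 42.0 j7 0.65
tool d [ 0.2 -0.2 -0.9] az -0.0
```

Request:
apply_moves(
  rows=[
    {"x":0,"y":0,"z":-25,"ax":0,"ay":0,"az":0,"gripper":1},
    {"x":0,"y":0,"z":-19,"ax":0,"ay":0,"az":-7,"gripper":1},
    {"x":0,"y":0,"z":-19,"ax":0,"ay":0,"az":-7,"gripper":1},
    {"x":0,"y":0,"z":-19,"ax":0,"ay":0,"az":-7,"gripper":1},
    {"x":0,"y":0,"z":-19,"ax":0,"ay":0,"az":-7,"gripper":1},
  ],
)

```text
clock: 21.78
position: [0.5381, -0.3186, 0.1332]
ee_rot: [0.528, 0.85, -0.0, -0.0]
ft_force: [0.5, -0.8, -2.2]
grip_width: 0.417
grasp_force: 41.3
```

Request:
apply_moves(
  rows=[
    {"x":0,"y":0,"z":-19,"ax":0,"ay":0,"az":-7,"gripper":1},
    {"x":0,"y":0,"z":-19,"ax":0,"ay":0,"az":-7,"gripper":1},
    {"x":0,"y":0,"z":-19,"ax":0,"ay":0,"az":-7,"gripper":1},
    {"x":0,"y":0,"z":-19,"ax":0,"ay":0,"az":-7,"gripper":1},
    {"x":0,"y":0,"z":-19,"ax":0,"ay":0,"az":-7,"gripper":1},
  ],
)

```text
clock: 22.2
position: [0.538, -0.3186, 0.2282]
ee_rot: [0.248, 0.969, 0.0, -0.0]
ft_force: [1.6, 0.0, -2.2]
grip_width: 0.411
grasp_force: 41.3
```

Request:
apply_moves(
  rows=[
    {"x":0,"y":0,"z":-19,"ax":0,"ay":0,"az":-7,"gripper":1},
    {"x":0,"y":0,"z":-19,"ax":0,"ay":0,"az":-7,"gripper":1},
    {"x":0,"y":0,"z":-19,"ax":0,"ay":0,"az":-7,"gripper":1},
    {"x":0,"y":0,"z":0,"ax":0,"ay":0,"az":-6,"gripper":1},
    {"x":2.2,"y":34.3,"z":0,"ax":0,"ay":0,"az":0,"gripper":1},
  ],
)

```text
clock: 22.62
position: [0.5356, -0.291, 0.2852]
ee_rot: [0.018, 1.0, -0.002, 0.0]
ft_force: [-0.9, -1.1, -2.2]
grip_width: 0.413
grasp_force: 41.4
```

Request:
apply_moves(
  rows=[
    {"x":2.2,"y":34.3,"z":0,"ax":0,"ay":0,"az":0,"gripper":1},
    {"x":2.2,"y":34.3,"z":0,"ax":0,"ay":0,"az":0,"gripper":1},
    {"x":2.2,"y":34.3,"z":0,"ax":0,"ay":0,"az":0,"gripper":1},
    {"x":2.2,"y":34.3,"z":0,"ax":0,"ay":0,"az":0,"gripper":1},
    {"x":2.2,"y":34.3,"z":0,"ax":0,"ay":0,"az":0,"gripper":1},
  ],
)

```text
clock: 23.03
position: [0.5319, -0.111, 0.2843]
ee_rot: [0.018, 1.0, 0.0, -0.0]
ft_force: [0.6, -1.1, -1.5]
grip_width: 0.413
grasp_force: 41.4
```

Request:
apply_moves(
  rows=[
    {"x":2.2,"y":34.3,"z":0,"ax":0,"ay":0,"az":0,"gripper":1},
    {"x":2.2,"y":34.3,"z":0,"ax":0,"ay":0,"az":0,"gripper":1},
    {"x":0,"y":0,"z":0,"ax":0,"ay":0,"az":0,"gripper":1},
    {"x":0,"y":0,"z":0,"ax":0,"ay":0,"az":0,"gripper":1},
    {"x":0,"y":0,"z":0,"ax":0,"ay":0,"az":0,"gripper":1},
  ],
)

```text
clock: 23.45
position: [0.5303, -0.0444, 0.2844]
ee_rot: [0.018, 1.0, -0.0, -0.0]
ft_force: [-0.6, 0.1, -2.3]
grip_width: 0.411
grasp_force: 41.4
```

Request:
apply_moves(
  rows=[
    {"x":0,"y":0,"z":0,"ax":0,"ay":0,"az":0,"gripper":1},
    {"x":0,"y":0,"z":0,"ax":0,"ay":0,"az":0,"gripper":1},
    {"x":0,"y":0,"z":0,"ax":0,"ay":0,"az":0,"gripper":1},
  ],
)

```text
clock: 23.7
position: [0.5305, -0.0449, 0.2845]
ee_rot: [0.018, 1.0, -0.0, -0.0]
ft_force: [0.6, 0.2, -2.0]
grip_width: 0.418
grasp_force: 41.4
```

```bash
python3 - <<'E'
from h import *
st(); to((530.6,-43.8,80),88)
E
```

```text
t 23.7 p [530.5 -44.9 284.5] phi 87.9 tilt [-0.0001 -0.    ] F [ 0.6  0.2 -2. ] w 35.5 g 41.4 j7 1.54
tool d [-1.000e-01  1.100e+00  2.045e+02] az -0.1
```

Request:
apply_moves(
  rows=[
    {"x":0,"y":1.1,"z":25,"ax":0,"ay":0,"az":0,"gripper":1},
    {"x":0,"y":0,"z":38,"ax":0,"ay":0,"az":0,"gripper":1},
    {"x":0,"y":0,"z":38,"ax":0,"ay":0,"az":0,"gripper":1},
    {"x":0,"y":0,"z":38,"ax":0,"ay":0,"az":0,"gripper":1},
    {"x":0,"y":0,"z":25,"ax":0,"ay":0,"az":0,"gripper":1},
  ],
)

```text
clock: 24.12
position: [0.5289, -0.0434, 0.1171]
ee_rot: [0.018, 1.0, -0.0, -0.002]
ft_force: [-0.2, -0.3, -2.3]
grip_width: 0.412
grasp_force: 41.4
```

Request:
apply_moves(
  rows=[
    {"x":0,"y":0,"z":16,"ax":0,"ay":0,"az":0,"gripper":1},
    {"x":0,"y":0,"z":12,"ax":0,"ay":0,"az":0,"gripper":1},
    {"x":0,"y":0,"z":8,"ax":0,"ay":0,"az":0,"gripper":1},
    {"x":0,"y":0,"z":5,"ax":0,"ay":0,"az":0,"gripper":1},
    {"x":0,"y":0,"z":0,"ax":0,"ay":0,"az":0,"gripper":1},
  ],
)

```text
clock: 24.53
position: [0.5306, -0.0429, 0.0793]
ee_rot: [0.018, 1.0, 0.0, -0.0]
ft_force: [-1.2, -1.5, -2.4]
grip_width: 0.413
grasp_force: 41.3
```

Request:
apply_moves(
  rows=[
    {"x":0,"y":0,"z":0,"ax":0,"ay":0,"az":0,"gripper":1},
    {"x":0,"y":0,"z":0,"ax":0,"ay":0,"az":0,"gripper":1},
    {"x":0,"y":0,"z":0,"ax":0,"ay":0,"az":0,"gripper":1},
    {"x":0,"y":0,"z":0,"ax":0,"ay":0,"az":0,"gripper":1},
    {"x":0,"y":0,"z":0,"ax":0,"ay":0,"az":0,"gripper":1},
  ],
)

```text
clock: 24.95
position: [0.5308, -0.0428, 0.08]
ee_rot: [0.018, 1.0, 0.0, 0.0]
ft_force: [0.2, -0.8, -2.6]
grip_width: 0.417
grasp_force: 41.3
```

```bash
python3 - <<'E'
from h import *
import pickle
st(); to((530.6,-43.8,42),88); w=snap('wrist'); pickle.dump(w,open('w12.pkl','wb'))
E
```

```text
t 24.95 p [530.8 -42.8  80. ] phi 88.0 tilt [0.0008 0.0001] F [ 0.2 -0.8 -2.6] w 35.5 g 41.3 j7 1.55
tool d [ 0.2 -1.  38. ] az -0.0
```

Request:
apply_moves(
  rows=[
    {"x":0.2,"y":-1,"z":5,"ax":0,"ay":0,"az":0,"gripper":1},
    {"x":0,"y":0,"z":6,"ax":0,"ay":0,"az":0,"gripper":1},
    {"x":0,"y":0,"z":6,"ax":0,"ay":0,"az":0,"gripper":1},
    {"x":0,"y":0,"z":4,"ax":0,"ay":0,"az":0,"gripper":1},
    {"x":0,"y":0,"z":3,"ax":0,"ay":0,"az":0,"gripper":1},
  ],
)

```text
clock: 25.42
position: [0.5299, -0.0437, 0.0546]
ee_rot: [0.018, 1.0, 0.0, -0.001]
ft_force: [-0.4, -0.2, -2.3]
grip_width: 0.417
grasp_force: 41.3
```

Request:
apply_moves(
  rows=[
    {"x":0,"y":0,"z":3,"ax":0,"ay":0,"az":0,"gripper":1},
    {"x":0,"y":0,"z":3,"ax":0,"ay":0,"az":0,"gripper":1},
    {"x":0,"y":0,"z":2,"ax":0,"ay":0,"az":0,"gripper":1},
    {"x":0,"y":0,"z":0,"ax":0,"ay":0,"az":0,"gripper":1},
    {"x":0,"y":0,"z":0,"ax":0,"ay":0,"az":0,"gripper":1},
  ],
)

```text
clock: 25.83
position: [0.5304, -0.0438, 0.0476]
ee_rot: [0.018, 1.0, 0.0, -0.0]
ft_force: [0.0, 0.3, -2.4]
grip_width: 0.413
grasp_force: 41.3
```

```bash
python3 - <<'E'
from h import *
st()
E
```

```text
t 25.83 p [530.4 -43.8  47.6] phi 88.0 tilt [-0.      0.0001] F [ 0.   0.3 -2.4] w 35.1 g 41.3 j7 1.56
```

Request:
apply_moves(
  rows=[
    {"x":0,"y":0,"z":2.5,"ax":0,"ay":0,"az":0,"gripper":1},
    {"x":0,"y":0,"z":2.5,"ax":0,"ay":0,"az":0,"gripper":1},
    {"x":0,"y":0,"z":0.5,"ax":0,"ay":0,"az":0,"gripper":1},
    {"x":0,"y":0,"z":0,"ax":0,"ay":0,"az":0,"gripper":1},
    {"x":0,"y":0,"z":0,"ax":0,"ay":0,"az":0,"gripper":1},
  ],
)

```text
clock: 26.25
position: [0.5303, -0.0438, 0.042]
ee_rot: [0.018, 1.0, 0.0, -0.0]
ft_force: [0.7, 0.3, -2.6]
grip_width: 0.413
grasp_force: 41.5
```

Request:
apply_moves(
  rows=[
    {"x":0,"y":0,"z":0,"ax":0,"ay":0,"az":0,"gripper":0.5},
    {"x":0,"y":0,"z":0,"ax":0,"ay":0,"az":0,"gripper":0.45},
    {"x":0,"y":0,"z":0,"ax":0,"ay":0,"az":0,"gripper":0.45},
  ],
)

```text
clock: 26.5
position: [0.5306, -0.0438, 0.0423]
ee_rot: [0.018, 1.0, 0.0, 0.0]
ft_force: [-0.6, -0.1, -0.2]
grip_width: 0.551
grasp_force: 0.0
```

Request:
apply_moves(
  rows=[
    {"x":0,"y":0,"z":-10,"ax":0,"ay":0,"az":0,"gripper":0.45},
    {"x":0,"y":0,"z":-25,"ax":0,"ay":0,"az":0,"gripper":0.45},
    {"x":0,"y":0,"z":-40,"ax":0,"ay":0,"az":0,"gripper":0.42},
    {"x":0,"y":0,"z":-40,"ax":0,"ay":0,"az":0,"gripper":0.2},
    {"x":0,"y":0,"z":-40,"ax":0,"ay":0,"az":0,"gripper":0},
  ],
)

```text
clock: 26.92
position: [0.5299, -0.0439, 0.1997]
ee_rot: [0.018, 1.0, 0.0, 0.0]
ft_force: [0.9, 0.1, -0.1]
grip_width: 0.842
grasp_force: 0.0
```

Request:
apply_moves(
  rows=[
    {"x":0,"y":0,"z":-40,"ax":0,"ay":0,"az":0,"gripper":0},
    {"x":0,"y":0,"z":0,"ax":0,"ay":0,"az":0,"gripper":0},
    {"x":0,"y":0,"z":0,"ax":0,"ay":0,"az":0,"gripper":0},
  ],
)

```text
clock: 27.17
position: [0.5316, -0.0439, 0.2404]
ee_rot: [0.018, 1.0, 0.0, 0.003]
ft_force: [-0.0, 0.2, -1.0]
grip_width: 1.001
grasp_force: 0.0
```

```bash
python3 - <<'E'
from h import *
import pickle
st(); w=snap('wrist'); pickle.dump((w,get_obs()),open('w13.pkl','wb'))
t=snap('top')
for thr in (90,110): print('D',castpose(t,(.392,-.297),89,.018,thr))
to((392,-297,200),0)
E
```

```text
t 27.17 p [531.6 -43.9 240.4] phi 88.0 tilt [0.0058 0.0003] F [-0.   0.2 -1. ] w 85.0 g 0.0 j7 1.54
D (array([ 0.38701153, -0.29178456]), np.float64(75.4299774923617), {'slopes': array([-5.18, -2.74]), 'wx': np.float64(63.0), 'wy': np.float64(13.9)})
D (array([ 0.38480475, -0.2913024 ]), np.float64(74.68345325109438), {'slopes': array([-4.25, -8.23]), 'wx': np.float64(62.7), 'wy': np.float64(5.4)})
tool d [ 128.9 -258.    36.8] az 88.0
```

Request:
apply_moves(
  rows=[
    {"x":16.1,"y":-32.3,"z":0,"ax":0,"ay":0,"az":0,"gripper":0},
    {"x":16.1,"y":-32.3,"z":0,"ax":0,"ay":0,"az":0,"gripper":0},
    {"x":16.1,"y":-32.3,"z":0,"ax":0,"ay":0,"az":0,"gripper":0},
    {"x":16.1,"y":-32.3,"z":0,"ax":0,"ay":0,"az":0,"gripper":0},
    {"x":16.1,"y":-32.3,"z":0,"ax":0,"ay":0,"az":0,"gripper":0},
  ],
)

```text
clock: 27.68
position: [0.4423, -0.2034, 0.2356]
ee_rot: [0.018, 1.0, 0.0, -0.001]
ft_force: [0.5, -0.6, -1.0]
grip_width: 0.997
grasp_force: 0.0
```

Request:
apply_moves(
  rows=[
    {"x":16.1,"y":-32.3,"z":0,"ax":0,"ay":0,"az":0,"gripper":0},
    {"x":16.1,"y":-32.3,"z":0,"ax":0,"ay":0,"az":0,"gripper":0},
    {"x":16.1,"y":-32.3,"z":0,"ax":0,"ay":0,"az":0,"gripper":0},
    {"x":0,"y":0,"z":3,"ax":0,"ay":0,"az":6.8,"gripper":0},
    {"x":0,"y":0,"z":3,"ax":0,"ay":0,"az":6.8,"gripper":0},
  ],
)

```text
clock: 28.1
position: [0.3904, -0.2992, 0.2297]
ee_rot: [0.14, 0.99, 0.0, -0.001]
ft_force: [0.5, 0.6, 0.3]
grip_width: 1.002
grasp_force: 0.0
```

Request:
apply_moves(
  rows=[
    {"x":0,"y":0,"z":3,"ax":0,"ay":0,"az":6.8,"gripper":0},
    {"x":0,"y":0,"z":3,"ax":0,"ay":0,"az":6.8,"gripper":0},
    {"x":0,"y":0,"z":3,"ax":0,"ay":0,"az":6.8,"gripper":0},
    {"x":0,"y":0,"z":3,"ax":0,"ay":0,"az":6.8,"gripper":0},
    {"x":0,"y":0,"z":3,"ax":0,"ay":0,"az":6.8,"gripper":0},
  ],
)

```text
clock: 28.52
position: [0.3917, -0.297, 0.2143]
ee_rot: [0.422, 0.906, -0.0, -0.002]
ft_force: [0.7, 0.1, 0.7]
grip_width: 1.001
grasp_force: 0.0
```

Request:
apply_moves(
  rows=[
    {"x":0,"y":0,"z":3,"ax":0,"ay":0,"az":6.8,"gripper":0},
    {"x":0,"y":0,"z":3,"ax":0,"ay":0,"az":6.8,"gripper":0},
    {"x":0,"y":0,"z":3,"ax":0,"ay":0,"az":6.8,"gripper":0},
    {"x":0,"y":0,"z":3,"ax":0,"ay":0,"az":6.8,"gripper":0},
    {"x":0,"y":0,"z":3,"ax":0,"ay":0,"az":6.8,"gripper":0},
  ],
)

```text
clock: 28.93
position: [0.3916, -0.297, 0.1994]
ee_rot: [0.669, 0.743, -0.0, -0.001]
ft_force: [-0.1, 0.5, 0.3]
grip_width: 1.003
grasp_force: 0.0
```

Request:
apply_moves(
  rows=[
    {"x":0,"y":0,"z":0,"ax":0,"ay":0,"az":6.4,"gripper":0},
    {"x":0,"y":0,"z":0,"ax":0,"ay":0,"az":0,"gripper":0},
    {"x":0,"y":0,"z":0,"ax":0,"ay":0,"az":0,"gripper":0},
    {"x":0,"y":0,"z":0,"ax":0,"ay":0,"az":0,"gripper":0},
    {"x":0,"y":0,"z":0,"ax":0,"ay":0,"az":0,"gripper":0},
  ],
)

```text
clock: 29.35
position: [0.3923, -0.2974, 0.2008]
ee_rot: [0.706, 0.708, -0.0, -0.0]
ft_force: [-0.0, -0.3, -0.2]
grip_width: 1.0
grasp_force: 0.0
```

```bash
python3 - <<'E'
from h import *
import pickle
st(); w=snap('wrist'); pickle.dump(w,open('w14.pkl','wb'))
h=cv2.cvtColor(w['color'],cv2.COLOR_RGB2HSV); m=cv2.inRange(h,(13,40,130),(38,200,255)); n,l,s,ce=cv2.connectedComponentsWithStats(m)
for i in np.argsort(-s[1:,4])[:3]+1: print(s[i],ce[i],onz(w,ce[i],.045))
for thr in (90,110,130):
    r=castpose(w,(.392,-.297),89,.018,thr); print('D',r)
to((*(r[0]*1e3),31.5),r[1]-90)
E
```

```text
t 29.35 p [ 392.3 -297.4  200.8] phi 0.1 tilt [-0.0005  0.0003] F [-0.  -0.3 -0.2] w 85.0 g 0.0 j7 0.58
D (array([ 0.44194739, -0.2966321 ]), np.float64(88.51012674055153), {'slopes': array([-0.19, -0.15]), 'wx': np.float64(96.6), 'wy': np.float64(95.5)})
D (array([ 0.44194739, -0.2966321 ]), np.float64(88.51012674055153), {'slopes': array([-0.19, -0.15]), 'wx': np.float64(96.6), 'wy': np.float64(95.5)})
D (array([ 0.44194324, -0.29663199]), np.float64(88.5211803752171), {'slopes': array([-0.19, -0.13]), 'wx': np.float64(96.6), 'wy': np.float64(95.5)})
tool d [  0.7  49.6 169.4] az 1.6
```

```bash
python3 - <<'E'
from h import *
import pickle
w=pickle.load(open('w14.pkl','rb')); im=w['color']
u=proj(w,[[.392,-.297,.05]])[0]; print(u)
v0=int(u[1])
for v in range(v0-60,v0+61,12): print(im[v,int(u[0])-70:int(u[0])+71:10].max(1).tolist())
print(im[v0-4:v0+4,int(u[0])].tolist())
E
```

```text
[253.88052525 182.62838577]
[122, 124, 125, 128, 131, 134, 137, 138, 138, 137, 135, 132, 129, 126, 124]
[124, 127, 130, 136, 141, 147, 152, 255, 255, 153, 149, 144, 137, 131, 127]
[126, 130, 136, 144, 159, 255, 255, 255, 255, 255, 255, 156, 147, 138, 130]
[127, 133, 142, 152, 170, 255, 255, 255, 255, 255, 255, 169, 156, 144, 135]
[129, 136, 146, 161, 181, 199, 255, 255, 255, 255, 255, 183, 164, 149, 138]
[130, 138, 148, 166, 187, 223, 255, 255, 255, 255, 255, 187, 167, 152, 139]
[129, 136, 146, 165, 186, 255, 255, 255, 255, 255, 255, 185, 165, 150, 139]
[130, 134, 143, 158, 176, 192, 204, 202, 201, 194, 179, 174, 156, 146, 136]
[130, 133, 139, 147, 160, 175, 185, 190, 189, 183, 173, 160, 148, 140, 134]
[104, 131, 134, 138, 145, 154, 162, 166, 164, 161, 153, 144, 139, 133, 131]
[104, 129, 130, 132, 135, 139, 141, 144, 144, 142, 138, 135, 132, 130, 130]
[[255, 255, 255], [255, 255, 255], [255, 255, 255], [255, 255, 255], [255, 255, 255], [255, 255, 255], [255, 255, 255], [255, 255, 255]]
```

```bash
python3 - <<'E'
from h import *
import pickle
w=pickle.load(open('w14.pkl','rb'))
for thr in (222,235,250):
    r=castpose(w,(.392,-.297),89,.018,thr); print('D',r)
to((*(r[0]*1e3),31.5),r[1]-90)
E
```

```text
D (array([ 0.39370516, -0.29483016]), np.float64(89.62454242943775), {'slopes': array([-0.5, -0.5]), 'wx': np.float64(73.9), 'wy': np.float64(70.6)})
D (array([ 0.3934238, -0.2949818]), np.float64(88.67665213479494), {'slopes': array([0.37, 0.37]), 'wx': np.float64(72.4), 'wy': np.float64(70.3)})
D (array([ 0.3931973 , -0.29525117]), np.float64(89.52848205823166), {'slopes': array([-0.6, -0.6]), 'wx': np.float64(70.5), 'wy': np.float64(70.1)})
tool d [  2.1   0.8 169.4] az 0.6
```

Request:
apply_moves(
  rows=[
    {"x":2.0,"y":0.9,"z":20,"ax":0,"ay":0,"az":0.6,"gripper":0},
    {"x":0,"y":0,"z":38,"ax":0,"ay":0,"az":0,"gripper":0},
    {"x":0,"y":0,"z":38,"ax":0,"ay":0,"az":0,"gripper":0},
    {"x":0,"y":0,"z":35,"ax":0,"ay":0,"az":0,"gripper":0},
    {"x":0,"y":0,"z":15,"ax":0,"ay":0,"az":0,"gripper":0},
  ],
)

```text
clock: 29.82
position: [0.3913, -0.2941, 0.051]
ee_rot: [0.71, 0.704, -0.001, -0.002]
ft_force: [-1.1, -0.2, 0.1]
grip_width: 1.002
grasp_force: 0.0
```

Request:
apply_moves(
  rows=[
    {"x":0,"y":0,"z":12,"ax":0,"ay":0,"az":0,"gripper":0},
    {"x":0,"y":0,"z":7,"ax":0,"ay":0,"az":0,"gripper":0},
    {"x":0,"y":0,"z":3,"ax":0,"ay":0,"az":0,"gripper":0},
    {"x":0,"y":0,"z":0,"ax":0,"ay":0,"az":0,"gripper":0},
    {"x":0,"y":0,"z":0,"ax":0,"ay":0,"az":0,"gripper":0},
  ],
)

```text
clock: 30.23
position: [0.3938, -0.2958, 0.0338]
ee_rot: [0.711, 0.703, 0.0, 0.0]
ft_force: [0.0, -0.4, -0.3]
grip_width: 0.998
grasp_force: 0.0
```

Request:
apply_moves(
  rows=[
    {"x":0,"y":0,"z":0,"ax":0,"ay":0,"az":0,"gripper":1},
    {"x":0,"y":0,"z":0,"ax":0,"ay":0,"az":0,"gripper":1},
    {"x":0,"y":0,"z":0,"ax":0,"ay":0,"az":0,"gripper":1},
    {"x":0,"y":0,"z":0,"ax":0,"ay":0,"az":0,"gripper":1},
    {"x":0,"y":0,"z":0,"ax":0,"ay":0,"az":0,"gripper":1},
  ],
)

```text
clock: 30.65
position: [0.3937, -0.2956, 0.0335]
ee_rot: [0.711, 0.703, 0.0, 0.0]
ft_force: [-1.9, 0.9, 5.0]
grip_width: 0.415
grasp_force: 41.3
```

```bash
python3 - <<'E'
from h import *
st(); to((393.3,-295.3,33),-.6)
E
```

```text
t 30.65 p [ 393.7 -295.6   33.5] phi -0.6 tilt [ 0.0007 -0.0002] F [-1.9  0.9  5. ] w 35.3 g 41.3 j7 0.66
tool d [ 0.3 -0.4  0.5] az -0.0
```

Request:
apply_moves(
  rows=[
    {"x":0,"y":0,"z":-25,"ax":0,"ay":0,"az":0,"gripper":1},
    {"x":0,"y":0,"z":-40,"ax":0,"ay":0,"az":0,"gripper":1},
    {"x":0,"y":0,"z":-40,"ax":0,"ay":0,"az":0,"gripper":1},
    {"x":0,"y":0,"z":-40,"ax":0,"ay":0,"az":0,"gripper":1},
    {"x":0,"y":0,"z":-40,"ax":0,"ay":0,"az":0,"gripper":1},
  ],
)

```text
clock: 31.07
position: [0.3927, -0.2953, 0.2198]
ee_rot: [0.711, 0.703, -0.0, -0.0]
ft_force: [0.4, -0.4, -2.7]
grip_width: 0.417
grasp_force: 40.8
```

Request:
apply_moves(
  rows=[
    {"x":0,"y":0,"z":-40,"ax":0,"ay":0,"az":0,"gripper":1},
    {"x":0,"y":0,"z":-25,"ax":0,"ay":0,"az":1.4,"gripper":1},
    {"x":30,"y":26.7,"z":0,"ax":0,"ay":0,"az":0,"gripper":1},
    {"x":30,"y":26.7,"z":0,"ax":0,"ay":0,"az":0,"gripper":1},
    {"x":30,"y":26.7,"z":0,"ax":0,"ay":0,"az":0,"gripper":1},
  ],
)

```text
clock: 31.48
position: [0.4773, -0.2074, 0.2836]
ee_rot: [0.72, 0.694, 0.001, 0.0]
ft_force: [1.0, 0.5, -1.9]
grip_width: 0.412
grasp_force: 41.0
```

Request:
apply_moves(
  rows=[
    {"x":30,"y":26.7,"z":0,"ax":0,"ay":0,"az":0,"gripper":1},
    {"x":30,"y":26.7,"z":0,"ax":0,"ay":0,"az":0,"gripper":1},
    {"x":30,"y":26.7,"z":0,"ax":0,"ay":0,"az":0,"gripper":1},
    {"x":30,"y":26.7,"z":0,"ax":0,"ay":0,"az":0,"gripper":1},
    {"x":30,"y":15,"z":0,"ax":0,"ay":0,"az":0,"gripper":1},
  ],
)

```text
clock: 31.9
position: [0.6053, -0.0607, 0.282]
ee_rot: [0.719, 0.695, -0.0, -0.0]
ft_force: [0.2, 0.0, -1.6]
grip_width: 0.412
grasp_force: 41.0
```

Request:
apply_moves(
  rows=[
    {"x":0,"y":0,"z":0,"ax":0,"ay":0,"az":0,"gripper":1},
    {"x":0,"y":0,"z":0,"ax":0,"ay":0,"az":0,"gripper":1},
    {"x":0,"y":0,"z":0,"ax":0,"ay":0,"az":0,"gripper":1},
    {"x":0,"y":0,"z":0,"ax":0,"ay":0,"az":0,"gripper":1},
  ],
)

```text
clock: 32.23
position: [0.6031, -0.0641, 0.283]
ee_rot: [0.72, 0.694, -0.0, 0.0]
ft_force: [0.3, -0.6, -1.8]
grip_width: 0.415
grasp_force: 41.0
```

```bash
python3 - <<'E'
from h import *
st(); to((604.4,-46.7,80),-2)
E
```

```text
t 32.23 p [603.1 -64.1 283. ] phi -2.1 tilt [-0.0003 -0.0005] F [ 0.3 -0.6 -1.8] w 35.3 g 41.0 j7 0.03
tool d [ 17.6   0.7 203. ] az -0.1
```

Request:
apply_moves(
  rows=[
    {"x":17.6,"y":0.7,"z":0,"ax":0,"ay":0,"az":-0.1,"gripper":1},
    {"x":0,"y":0,"z":25,"ax":0,"ay":0,"az":0,"gripper":1},
    {"x":0,"y":0,"z":38,"ax":0,"ay":0,"az":0,"gripper":1},
    {"x":0,"y":0,"z":38,"ax":0,"ay":0,"az":0,"gripper":1},
    {"x":0,"y":0,"z":38,"ax":0,"ay":0,"az":0,"gripper":1},
  ],
)

```text
clock: 32.65
position: [0.6046, -0.0466, 0.1433]
ee_rot: [0.72, 0.694, 0.001, 0.001]
ft_force: [0.3, 0.0, -2.3]
grip_width: 0.415
grasp_force: 41.1
```

Request:
apply_moves(
  rows=[
    {"x":0,"y":0,"z":25,"ax":0,"ay":0,"az":0,"gripper":1},
    {"x":0,"y":0,"z":16,"ax":0,"ay":0,"az":0,"gripper":1},
    {"x":0,"y":0,"z":12,"ax":0,"ay":0,"az":0,"gripper":1},
    {"x":0,"y":0,"z":8,"ax":0,"ay":0,"az":0,"gripper":1},
    {"x":0,"y":0,"z":3,"ax":0,"ay":0,"az":0,"gripper":1},
  ],
)

```text
clock: 33.07
position: [0.6047, -0.0458, 0.0796]
ee_rot: [0.719, 0.695, -0.0, -0.0]
ft_force: [-0.4, 0.4, -1.6]
grip_width: 0.413
grasp_force: 40.9
```

Request:
apply_moves(
  rows=[
    {"x":0,"y":0,"z":0,"ax":0,"ay":0,"az":0,"gripper":1},
    {"x":0,"y":0,"z":0,"ax":0,"ay":0,"az":0,"gripper":1},
    {"x":0,"y":0,"z":0,"ax":0,"ay":0,"az":0,"gripper":1},
    {"x":0,"y":0,"z":0,"ax":0,"ay":0,"az":0,"gripper":1},
    {"x":0,"y":0,"z":0,"ax":0,"ay":0,"az":0,"gripper":1},
  ],
)

```text
clock: 33.48
position: [0.6053, -0.0451, 0.0808]
ee_rot: [0.719, 0.695, 0.0, 0.0]
ft_force: [0.5, 0.3, -1.8]
grip_width: 0.415
grasp_force: 40.9
```

```bash
python3 - <<'E'
from h import *
st(); to((604.4,-46.7,43),-2)
E
```

```text
t 33.48 p [605.3 -45.1  80.8] phi -1.9 tilt [0.001  0.0001] F [ 0.5  0.3 -1.8] w 35.3 g 40.9 j7 0.02
tool d [-1.6 -0.9 37.8] az 0.1
```

Request:
apply_moves(
  rows=[
    {"x":-1.6,"y":-0.9,"z":5,"ax":0,"ay":0,"az":0,"gripper":1},
    {"x":0,"y":0,"z":6,"ax":0,"ay":0,"az":0,"gripper":1},
    {"x":0,"y":0,"z":6,"ax":0,"ay":0,"az":0,"gripper":1},
    {"x":0,"y":0,"z":3,"ax":0,"ay":0,"az":0,"gripper":1},
    {"x":0,"y":0,"z":3,"ax":0,"ay":0,"az":0,"gripper":1},
  ],
)

```text
clock: 33.9
position: [0.6036, -0.0467, 0.0562]
ee_rot: [0.719, 0.695, -0.0, -0.0]
ft_force: [-0.1, -0.2, -3.0]
grip_width: 0.413
grasp_force: 40.9
```

Request:
apply_moves(
  rows=[
    {"x":0,"y":0,"z":3,"ax":0,"ay":0,"az":0,"gripper":1},
    {"x":0,"y":0,"z":3,"ax":0,"ay":0,"az":0,"gripper":1},
    {"x":0,"y":0,"z":2,"ax":0,"ay":0,"az":0,"gripper":1},
    {"x":0,"y":0,"z":0,"ax":0,"ay":0,"az":0,"gripper":1},
    {"x":0,"y":0,"z":0,"ax":0,"ay":0,"az":0,"gripper":1},
  ],
)

```text
clock: 34.32
position: [0.604, -0.0467, 0.0491]
ee_rot: [0.719, 0.695, 0.0, -0.0]
ft_force: [0.5, 0.0, -1.7]
grip_width: 0.418
grasp_force: 40.9
```

```bash
python3 - <<'E'
from h import *
st()
E
```

```text
t 34.32 p [604.  -46.7  49.1] phi -1.9 tilt [-0.      0.0001] F [ 0.5  0.  -1.7] w 35.6 g 40.9 j7 0.03
```

Request:
apply_moves(
  rows=[
    {"x":0,"y":0,"z":2.5,"ax":0,"ay":0,"az":0,"gripper":1},
    {"x":0,"y":0,"z":2.5,"ax":0,"ay":0,"az":0,"gripper":1},
    {"x":0,"y":0,"z":0.6,"ax":0,"ay":0,"az":0,"gripper":1},
    {"x":0,"y":0,"z":0,"ax":0,"ay":0,"az":0,"gripper":1},
    {"x":0,"y":0,"z":0,"ax":0,"ay":0,"az":0,"gripper":1},
  ],
)

```text
clock: 34.73
position: [0.6041, -0.0467, 0.0436]
ee_rot: [0.719, 0.695, 0.0, 0.0]
ft_force: [0.0, -0.2, -0.7]
grip_width: 0.41
grasp_force: 41.0
```

Request:
apply_moves(
  rows=[
    {"x":0,"y":0,"z":0,"ax":0,"ay":0,"az":0,"gripper":0.52},
    {"x":0,"y":0,"z":0,"ax":0,"ay":0,"az":0,"gripper":0.47},
    {"x":0,"y":0,"z":0,"ax":0,"ay":0,"az":0,"gripper":0.47},
  ],
)

```text
clock: 34.98
position: [0.6022, -0.0467, 0.0428]
ee_rot: [0.719, 0.695, -0.001, -0.001]
ft_force: [-8.5, 0.2, 0.8]
grip_width: 0.526
grasp_force: 0.0
```

Request:
apply_moves(
  rows=[
    {"x":0,"y":0,"z":-10,"ax":0,"ay":0,"az":0,"gripper":0.47},
    {"x":0,"y":0,"z":-25,"ax":0,"ay":0,"az":0,"gripper":0.47},
    {"x":0,"y":0,"z":-40,"ax":0,"ay":0,"az":0,"gripper":0.45},
    {"x":0,"y":0,"z":-40,"ax":0,"ay":0,"az":0,"gripper":0.45},
    {"x":0,"y":0,"z":-40,"ax":0,"ay":0,"az":0,"gripper":0.45},
  ],
)

```text
clock: 35.4
position: [0.604, -0.0469, 0.2013]
ee_rot: [0.719, 0.695, 0.0, 0.0]
ft_force: [0.5, -0.1, 0.9]
grip_width: 0.55
grasp_force: 0.0
```

Request:
apply_moves(
  rows=[
    {"x":0,"y":0,"z":-40,"ax":0,"ay":0,"az":0,"gripper":0.45},
    {"x":0,"y":0,"z":0,"ax":0,"ay":0,"az":0,"gripper":0.45},
    {"x":0,"y":0,"z":0,"ax":0,"ay":0,"az":0,"gripper":0.45},
  ],
)

```text
clock: 35.65
position: [0.6056, -0.0469, 0.2424]
ee_rot: [0.719, 0.695, 0.003, 0.002]
ft_force: [-0.1, -0.0, -0.4]
grip_width: 0.548
grasp_force: 0.0
```

```bash
python3 - <<'E'
from h import *
st(); to((444,-5,260),88)
E
```

```text
t 35.65 p [605.6 -46.9 242.4] phi -1.9 tilt [0.0068 0.0003] F [-0.1 -0.  -0.4] w 46.6 g 0.0 j7 0.0
tool d [  36.4 -162.8  -18.7] az -89.9
```

Request:
apply_moves(
  rows=[
    {"x":7.5,"y":-34.4,"z":-8,"ax":0,"ay":0,"az":0,"gripper":0.3},
    {"x":7.5,"y":-34.4,"z":-8,"ax":0,"ay":0,"az":0,"gripper":0.3},
    {"x":7.5,"y":-34.4,"z":-8,"ax":0,"ay":0,"az":0,"gripper":0.3},
    {"x":7.5,"y":-34.4,"z":-8,"ax":0,"ay":0,"az":0,"gripper":0.2},
    {"x":7.5,"y":-34.4,"z":-8,"ax":0,"ay":0,"az":0,"gripper":0.2},
  ],
)

```text
clock: 36.07
position: [0.4314, -0.0033, 0.2778]
ee_rot: [0.719, 0.695, -0.001, -0.0]
ft_force: [0.0, -0.1, 1.7]
grip_width: 0.8
grasp_force: 0.0
```

Request:
apply_moves(
  rows=[
    {"x":0,"y":0,"z":0,"ax":0,"ay":0,"az":0,"gripper":0.2},
    {"x":0,"y":0,"z":0,"ax":0,"ay":0,"az":0,"gripper":0.2},
    {"x":0,"y":0,"z":0,"ax":0,"ay":0,"az":0,"gripper":0.2},
    {"x":0,"y":0,"z":0,"ax":0,"ay":0,"az":0,"gripper":0.2},
    {"x":0,"y":0,"z":0,"ax":0,"ay":0,"az":0,"gripper":0.2},
  ],
)

```text
clock: 36.48
position: [0.4338, -0.0038, 0.2777]
ee_rot: [0.719, 0.695, -0.001, -0.0]
ft_force: [-0.3, 0.2, -0.5]
grip_width: 0.8
grasp_force: 0.0
```

```bash
python3 - <<'E'
from h import *
import pickle
st(); w=snap('wrist'); t=snap('top'); pickle.dump((w,t),open('w15.pkl','wb'))
u=proj(w,[[.435,-.0034,.124]])[0]; print(u, onz(pickle.load(open('c0.pkl','rb'))['top'],(421*.64,343*.64),.124))
im=np.zeros((600,800,3),np.uint8); im[:384,:512]=w['color'][:,:,::-1]
x,y=u.astype(int); im[:280,512:792]=cv2.resize(w['color'][y-35:y+35,x-35:x+35,::-1],(280,280),interpolation=cv2.INTER_CUBIC)
a=proj(t,[[.569,-.008,.03]])[0].astype(int); k=cv2.resize(t['color'][a[1]-40:a[1]+60,a[0]-50:a[0]+50,::-1],(300,300),interpolation=cv2.INTER_CUBIC); im[300:600,500:800]=k
cv2.imwrite('pics/w15.png',im)
E
```

```text
t 36.48 p [433.8  -3.8 277.7] phi -2.0 tilt [-0.0015 -0.0003] F [-0.3  0.2 -0.5] w 68.0 g 0.0 j7 -0.14
[255.44315844 181.84671592] [ 0.43107742 -0.00197546  0.124     ]
```

View pics/w15.png

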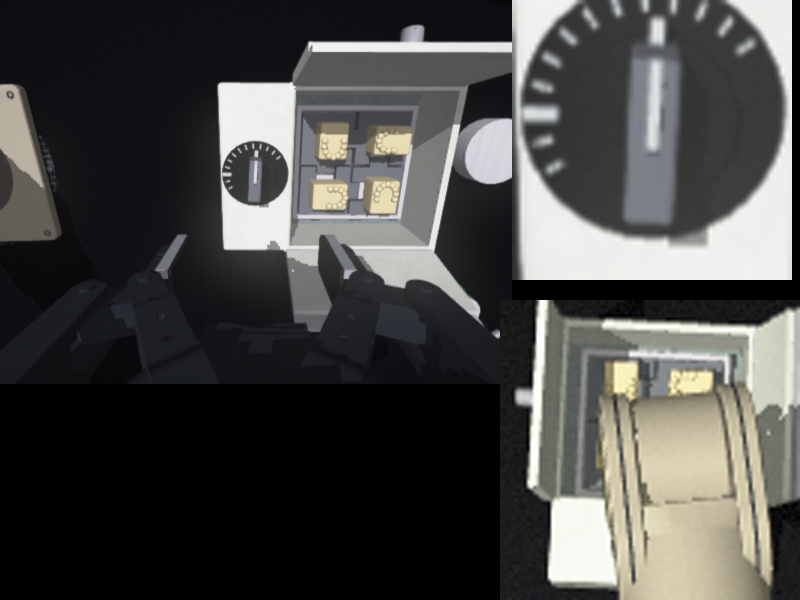

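The wrist image shows all four casts flat in the bed in a pinwheel, at (333,142), (390,140), (330,193) and (383,193). The knob zoom shows the bar's white pointer toward +y (about 2.5° off image-up), with the fat zero mark at left (−x). The grip on the bar is next.

Request:
apply_moves(
  rows=[
    {"x":0.8,"y":1.1,"z":25,"ax":0,"ay":0,"az":2.5,"gripper":0.2},
    {"x":0,"y":0,"z":38,"ax":0,"ay":0,"az":0,"gripper":0.3},
    {"x":0,"y":0,"z":38,"ax":0,"ay":0,"az":0,"gripper":0.4},
    {"x":0,"y":0,"z":30,"ax":0,"ay":0,"az":0,"gripper":0.4},
    {"x":0,"y":0,"z":18,"ax":0,"ay":0,"az":0,"gripper":0.4},
  ],
)

```text
clock: 37.0
position: [0.4329, -0.0031, 0.1259]
ee_rot: [0.734, 0.679, -0.002, -0.001]
ft_force: [-0.2, -1.0, -0.3]
grip_width: 0.602
grasp_force: 0.0
```

Request:
apply_moves(
  rows=[
    {"x":0,"y":0,"z":12,"ax":0,"ay":0,"az":0,"gripper":0.4},
    {"x":0,"y":0,"z":7,"ax":0,"ay":0,"az":0,"gripper":0.4},
    {"x":0,"y":0,"z":0,"ax":0,"ay":0,"az":0,"gripper":0.4},
    {"x":0,"y":0,"z":0,"ax":0,"ay":0,"az":0,"gripper":0.4},
    {"x":0,"y":0,"z":0,"ax":0,"ay":0,"az":0,"gripper":0.4},
  ],
)

```text
clock: 37.42
position: [0.4352, -0.0027, 0.1114]
ee_rot: [0.734, 0.679, 0.001, 0.0]
ft_force: [-0.6, -0.5, 0.1]
grip_width: 0.601
grasp_force: 0.0
```

Request:
apply_moves(
  rows=[
    {"x":0,"y":0,"z":0,"ax":0,"ay":0,"az":0,"gripper":1},
    {"x":0,"y":0,"z":0,"ax":0,"ay":0,"az":0,"gripper":1},
    {"x":0,"y":0,"z":0,"ax":0,"ay":0,"az":0,"gripper":1},
    {"x":0,"y":0,"z":0,"ax":0,"ay":0,"az":0,"gripper":1},
    {"x":0,"y":0,"z":0,"ax":0,"ay":0,"az":0,"gripper":1},
  ],
)

```text
clock: 37.83
position: [0.4332, -0.0026, 0.111]
ee_rot: [0.734, 0.679, -0.001, -0.001]
ft_force: [-12.0, 0.7, 12.4]
grip_width: 0.15
grasp_force: 40.1
```

```bash
python3 - <<'E'
from h import *
o=st(); print(o['torque'].round(2))
E
```

```text
t 37.83 p [433.2  -2.6 111. ] phi -4.4 tilt [-0.0029  0.0004] F [-12.    0.7  12.4] w 12.7 g 40.1 j7 -0.17
[ 0.14  2.4  -0.07]
```

Request:
apply_moves(
  rows=[
    {"x":0,"y":-2,"z":0,"ax":0,"ay":0,"az":0,"gripper":1},
    {"x":0,"y":0,"z":0,"ax":0,"ay":0,"az":-4,"gripper":1},
    {"x":0,"y":0,"z":0,"ax":0,"ay":0,"az":-6,"gripper":1},
    {"x":0,"y":0,"z":0,"ax":0,"ay":0,"az":-6,"gripper":1},
    {"x":0,"y":0,"z":0,"ax":0,"ay":0,"az":-6,"gripper":1},
  ],
)

```text
clock: 38.25
position: [0.4327, -0.0026, 0.1111]
ee_rot: [0.589, 0.808, 0.0, 0.0]
ft_force: [-2.1, -0.9, 4.7]
grip_width: 0.157
grasp_force: 40.5
```

```bash
python3 - <<'E'
from h import *
o=st(); print(o['torque'].round(2))
E
```

```text
t 38.25 p [432.7  -2.6 111.1] phi 17.9 tilt [0.0006 0.0003] F [-2.1 -0.9  4.7] w 13.3 g 40.5 j7 0.22
[-0.04  0.51 -0.02]
```

Request:
apply_moves(
  rows=[
    {"x":0,"y":0,"z":0,"ax":0,"ay":0,"az":-7,"gripper":1},
    {"x":0,"y":0,"z":0,"ax":0,"ay":0,"az":-7,"gripper":1},
    {"x":0,"y":0,"z":0,"ax":0,"ay":0,"az":-7,"gripper":1},
    {"x":0,"y":0,"z":0,"ax":0,"ay":0,"az":-7,"gripper":1},
    {"x":0,"y":0,"z":0,"ax":0,"ay":0,"az":-7,"gripper":1},
  ],
)

```text
clock: 38.67
position: [0.4323, -0.0028, 0.1111]
ee_rot: [0.318, 0.948, -0.0, -0.0]
ft_force: [-5.7, -1.1, 7.8]
grip_width: 0.157
grasp_force: 40.9
```

Request:
apply_moves(
  rows=[
    {"x":0,"y":0,"z":0,"ax":0,"ay":0,"az":-7,"gripper":1},
    {"x":0,"y":0,"z":0,"ax":0,"ay":0,"az":-7,"gripper":1},
    {"x":0,"y":0,"z":0,"ax":0,"ay":0,"az":-7,"gripper":1},
    {"x":0,"y":0,"z":0,"ax":0,"ay":0,"az":-7,"gripper":1},
    {"x":0,"y":0,"z":0,"ax":0,"ay":0,"az":-5,"gripper":1},
  ],
)

```text
clock: 39.08
position: [0.4321, -0.0032, 0.1111]
ee_rot: [0.036, 0.999, -0.0, -0.0]
ft_force: [-5.5, -3.1, 10.0]
grip_width: 0.157
grasp_force: 41.0
```

Request:
apply_moves(
  rows=[
    {"x":0,"y":0,"z":0,"ax":0,"ay":0,"az":-2,"gripper":1},
    {"x":0,"y":0,"z":0,"ax":0,"ay":0,"az":0,"gripper":1},
    {"x":0,"y":0,"z":0,"ax":0,"ay":0,"az":0,"gripper":1},
    {"x":0,"y":0,"z":0,"ax":0,"ay":0,"az":0,"gripper":1},
  ],
)

```text
clock: 39.42
position: [0.4321, -0.0032, 0.1111]
ee_rot: [0.021, 1.0, -0.0, -0.0]
ft_force: [-6.8, -2.9, 9.3]
grip_width: 0.155
grasp_force: 41.0
```

```bash
python3 - <<'E'
from h import *
o=st(); print(o['torque'].round(2))
E
```

```text
t 39.42 p [432.1  -3.2 111.1] phi 87.5 tilt [-0.0008 -0.0005] F [-6.8 -2.9  9.3] w 13.2 g 41.0 j7 1.43
[-0.65  1.32  0.08]
```

Request:
apply_moves(
  rows=[
    {"x":0,"y":0,"z":0,"ax":0,"ay":0,"az":-0.5,"gripper":1},
    {"x":0,"y":0,"z":0,"ax":0,"ay":0,"az":0,"gripper":1},
    {"x":0,"y":0,"z":0,"ax":0,"ay":0,"az":0,"gripper":0.5},
    {"x":0,"y":0,"z":0,"ax":0,"ay":0,"az":0,"gripper":0.5},
    {"x":0,"y":0,"z":0,"ax":0,"ay":0,"az":0,"gripper":0.5},
  ],
)

```text
clock: 39.83
position: [0.4327, -0.0025, 0.1106]
ee_rot: [0.017, 1.0, 0.0, 0.0]
ft_force: [0.3, 1.0, 0.2]
grip_width: 0.497
grasp_force: 0.0
```

Request:
apply_moves(
  rows=[
    {"x":0,"y":0,"z":-15,"ax":0,"ay":0,"az":0,"gripper":0.5},
    {"x":0,"y":0,"z":-36,"ax":0,"ay":0,"az":0,"gripper":0.5},
    {"x":0,"y":0,"z":-36,"ax":0,"ay":0,"az":0,"gripper":0.5},
    {"x":0,"y":0,"z":-36,"ax":0,"ay":0,"az":0,"gripper":0.5},
    {"x":0,"y":0,"z":-36,"ax":0,"ay":0,"az":0,"gripper":0.5},
  ],
)

```text
clock: 40.25
position: [0.4322, -0.0025, 0.2713]
ee_rot: [0.017, 1.0, 0.0, 0.0]
ft_force: [1.3, 0.2, -0.5]
grip_width: 0.502
grasp_force: 0.0
```

Request:
apply_moves(
  rows=[
    {"x":0,"y":0,"z":0,"ax":0,"ay":0,"az":0,"gripper":0.5},
    {"x":0,"y":0,"z":0,"ax":0,"ay":0,"az":0,"gripper":0.5},
    {"x":0,"y":0,"z":0,"ax":0,"ay":0,"az":0,"gripper":0.5},
    {"x":0,"y":0,"z":0,"ax":0,"ay":0,"az":0,"gripper":0.5},
  ],
)

```text
clock: 40.58
position: [0.4319, -0.0026, 0.2683]
ee_rot: [0.017, 1.0, -0.0, -0.001]
ft_force: [-0.7, 0.4, -0.1]
grip_width: 0.504
grasp_force: 0.0
```

```bash
python3 - <<'E'
from h import *
import pickle
st(); to((529.6,162.5,265),88); w=snap('wrist'); pickle.dump(w,open('w16.pkl','wb'))
# bar: colour stats in a patch around knob; find bar as bright region inside dark dial
z=.124; g=w['color'].astype(int); 
P=[]; 
for v in range(60,300):
    for u in range(150,360):
        p=onz(w,(u,v),z)[:2]
        if np.hypot(*(p-[.4325,-.0032]))<.0255: P.append((u,v,*p,*g[v,u]))
P=np.array(P); br=P[:,4:].mean(1); np.save('P.npy',P); print(len(P),np.percentile(br,[5,25,50,75,95]).round())
for f,nm in ((br>60,'bar'),(br>150,'line')):
    q=P[f][:,2:4]; 
    if len(q)>5:
        c=q.mean(0); wv,V=np.linalg.eigh(np.cov((q-c).T)); d=V[:,1]; print(nm,len(q),c.round(4),np.degrees(np.arctan2(d[1],d[0])).round(1),(2*np.sqrt(3*wv)*1e3).round(1))
E
```

```text
t 40.58 p [431.9  -2.6 268.3] phi 88.1 tilt [-0.0019 -0.0001] F [-0.7  0.4 -0.1] w 42.9 g 0.0 j7 1.43
tool d [-92.1 168.3   3.1] az 0.1
1836 [ 54.  58.  60. 119. 142.]
bar 902 [ 0.433  -0.0011] -172.1 [36.1 46.5]
line 79 [ 0.4248 -0.0016] -164.2 [11.3 32.1]
```

Request:
apply_moves(
  rows=[
    {"x":-18.4,"y":33.7,"z":0,"ax":0,"ay":0,"az":0,"gripper":0.9},
    {"x":-18.4,"y":33.7,"z":0,"ax":0,"ay":0,"az":0,"gripper":1},
    {"x":-18.4,"y":33.7,"z":0,"ax":0,"ay":0,"az":0,"gripper":1},
    {"x":-18.4,"y":33.7,"z":0,"ax":0,"ay":0,"az":0,"gripper":1},
    {"x":-18.4,"y":33.7,"z":0,"ax":0,"ay":0,"az":0,"gripper":1},
  ],
)

```text
clock: 41.05
position: [0.5304, 0.1643, 0.2682]
ee_rot: [0.017, 1.0, -0.0, -0.001]
ft_force: [0.9, -0.4, 0.8]
grip_width: 0.004
grasp_force: 0.0
```

Request:
apply_moves(
  rows=[
    {"x":0,"y":0,"z":20,"ax":0,"ay":0,"az":0,"gripper":1},
    {"x":0,"y":0,"z":30,"ax":0,"ay":0,"az":0,"gripper":1},
    {"x":0,"y":0,"z":30,"ax":0,"ay":0,"az":0,"gripper":1},
    {"x":0,"y":0,"z":20,"ax":0,"ay":0,"az":0,"gripper":1},
    {"x":0,"y":0,"z":7,"ax":0,"ay":0,"az":0,"gripper":1},
  ],
)

```text
clock: 41.47
position: [0.5278, 0.1619, 0.1578]
ee_rot: [0.017, 1.0, -0.001, -0.003]
ft_force: [-0.1, 0.1, -0.8]
grip_width: -0.0
grasp_force: 0.0
```

Request:
apply_moves(
  rows=[
    {"x":0,"y":0,"z":0,"ax":0,"ay":0,"az":0,"gripper":1},
    {"x":0,"y":0,"z":0,"ax":0,"ay":0,"az":0,"gripper":1},
    {"x":0,"y":0,"z":0,"ax":0,"ay":0,"az":0,"gripper":1},
  ],
)

```text
clock: 41.72
position: [0.5309, 0.163, 0.164]
ee_rot: [0.017, 1.0, 0.0, 0.001]
ft_force: [0.2, -0.1, 0.2]
grip_width: -0.003
grasp_force: 0.0
```

```bash
python3 - <<'E'
from h import *
st()
P=np.load('P.npy'); br=P[:,4:].mean(1)
for th in (90,105,115):
  f=(br>th); m=np.zeros((384,512),np.uint8); m[P[f,1].astype(int),P[f,0].astype(int)]=255
  n,l,s,ce=cv2.connectedComponentsWithStats(m); i=1+s[1:,4].argmax(); k=l[P[:,1].astype(int),P[:,0].astype(int)]==i
  r=cv2.minAreaRect((P[k,2:4]*1e3).astype(np.float32)); print(th,k.sum(),r)
E
```

```text
t 41.72 p [530.9 163.  164. ] phi 88.1 tilt [0.002  0.0008] F [ 0.2 -0.1  0.2] w -0.3 g 0.0 j7 1.14
90 556 ((433.3055114746094, -2.76710844039917), (12.730228424072266, 45.02540969848633), 88.10829162597656)
105 525 ((433.3241271972656, -2.659921646118164), (12.64003849029541, 45.06731033325195), 87.71942901611328)
115 478 ((433.340087890625, -2.185849666595459), (11.512276649475098, 45.0489616394043), 87.77835083007812)
```

Request:
apply_moves(
  rows=[
    {"x":0,"y":-10,"z":0,"ax":0,"ay":0,"az":0,"gripper":1},
    {"x":0,"y":-10,"z":0,"ax":0,"ay":0,"az":0,"gripper":1},
    {"x":0,"y":-9,"z":0,"ax":0,"ay":0,"az":0,"gripper":1},
    {"x":0,"y":-9,"z":0,"ax":0,"ay":0,"az":0,"gripper":1},
    {"x":0,"y":-8,"z":0,"ax":0,"ay":0,"az":0,"gripper":1},
  ],
)

```text
clock: 42.13
position: [0.5288, 0.1158, 0.1631]
ee_rot: [0.017, 1.0, 0.0, 0.001]
ft_force: [-0.2, 2.2, 2.4]
grip_width: -0.001
grasp_force: 1.3
```

Request:
apply_moves(
  rows=[
    {"x":0,"y":-6,"z":-0.5,"ax":0,"ay":0,"az":0,"gripper":1},
    {"x":0,"y":-6,"z":-0.5,"ax":0,"ay":0,"az":0,"gripper":1},
    {"x":0,"y":-6,"z":0.5,"ax":0,"ay":0,"az":0,"gripper":1},
    {"x":0,"y":-6,"z":0.5,"ax":0,"ay":0,"az":0,"gripper":1},
    {"x":0,"y":-5.8,"z":1.5,"ax":0,"ay":0,"az":0,"gripper":1},
  ],
)

```text
clock: 42.55
position: [0.5275, 0.0865, 0.161]
ee_rot: [0.017, 1.0, 0.0, 0.0]
ft_force: [-0.6, 0.8, 2.6]
grip_width: -0.001
grasp_force: 1.2
```

```bash
python3 - <<'E'
from h import *
st()
E
```

```text
t 42.55 p [527.5  86.5 161. ] phi 88.1 tilt [0.     0.0001] F [-0.6  0.8  2.6] w -0.0 g 1.2 j7 1.29
```

Request:
apply_moves(
  rows=[
    {"x":0,"y":-5,"z":0.5,"ax":0,"ay":0,"az":0,"gripper":1},
    {"x":0,"y":-5.4,"z":2.5,"ax":0,"ay":0,"az":0,"gripper":1},
    {"x":0,"y":-5.4,"z":2.6,"ax":0,"ay":0,"az":0,"gripper":1},
    {"x":0,"y":-5,"z":3.4,"ax":0,"ay":0,"az":0,"gripper":1},
    {"x":0,"y":-5,"z":3.5,"ax":0,"ay":0,"az":0,"gripper":1},
  ],
)

```text
clock: 42.97
position: [0.5267, 0.0605, 0.1482]
ee_rot: [0.017, 1.0, -0.0, 0.0]
ft_force: [0.2, 0.6, 2.0]
grip_width: -0.002
grasp_force: 1.1
```

Request:
apply_moves(
  rows=[
    {"x":0,"y":-4.3,"z":4.2,"ax":0,"ay":0,"az":0,"gripper":1},
    {"x":0,"y":-4.2,"z":4.3,"ax":0,"ay":0,"az":0,"gripper":1},
    {"x":0,"y":-3.5,"z":4.9,"ax":0,"ay":0,"az":0,"gripper":1},
    {"x":0,"y":-3.4,"z":5,"ax":0,"ay":0,"az":0,"gripper":1},
    {"x":0,"y":-2.6,"z":5.4,"ax":0,"ay":0,"az":0,"gripper":1},
  ],
)

```text
clock: 43.38
position: [0.526, 0.0426, 0.1241]
ee_rot: [0.017, 1.0, -0.0, -0.0]
ft_force: [-0.0, -0.7, 2.0]
grip_width: -0.001
grasp_force: 0.9
```

Request:
apply_moves(
  rows=[
    {"x":0,"y":-2.5,"z":5.5,"ax":0,"ay":0,"az":0,"gripper":1},
    {"x":0,"y":-1.6,"z":5,"ax":0,"ay":0,"az":0,"gripper":1},
    {"x":0,"y":-1.5,"z":4,"ax":0,"ay":0,"az":0,"gripper":1},
    {"x":0,"y":0,"z":0,"ax":0,"ay":0,"az":0,"gripper":1},
    {"x":0,"y":0,"z":0,"ax":0,"ay":0,"az":0,"gripper":1},
  ],
)

```text
clock: 43.8
position: [0.5255, 0.0377, 0.1098]
ee_rot: [0.017, 1.0, 0.0, -0.001]
ft_force: [0.6, 0.8, 0.1]
grip_width: 0.002
grasp_force: 0.0
```

```bash
python3 - <<'E'
from h import *
st()
E
```

```text
t 43.8 p [525.5  37.7 109.8] phi 88.1 tilt [-0.001   0.0001] F [0.6 0.8 0.1] w 0.2 g 0.0 j7 1.38
```

Request:
apply_moves(
  rows=[
    {"x":0,"y":0,"z":1,"ax":0,"ay":0,"az":0,"gripper":1},
    {"x":0,"y":0,"z":1,"ax":0,"ay":0,"az":0,"gripper":1},
    {"x":0,"y":0,"z":1,"ax":0,"ay":0,"az":0,"gripper":1},
    {"x":0,"y":0,"z":0.5,"ax":0,"ay":0,"az":0,"gripper":1},
    {"x":0,"y":0,"z":0,"ax":0,"ay":0,"az":0,"gripper":1},
  ],
)

```text
clock: 44.22
position: [0.526, 0.0378, 0.108]
ee_rot: [0.017, 1.0, 0.0, 0.0]
ft_force: [-6.2, 0.3, 13.0]
grip_width: 0.002
grasp_force: 6.5
```

```bash
python3 - <<'E'
from h import *
st()
E
```

```text
t 44.22 p [526.   37.8 108. ] phi 88.1 tilt [0.0005 0.0003] F [-6.2  0.3 13. ] w 0.1 g 6.5 j7 1.38
```

Request:
apply_moves(
  rows=[
    {"x":0,"y":0,"z":1,"ax":0,"ay":0,"az":0,"gripper":1},
    {"x":0,"y":0,"z":0.5,"ax":0,"ay":0,"az":0,"gripper":1},
    {"x":0,"y":0,"z":0,"ax":0,"ay":0,"az":0,"gripper":1},
  ],
)

```text
clock: 44.47
position: [0.5261, 0.0378, 0.1077]
ee_rot: [0.017, 1.0, 0.0, 0.0]
ft_force: [-12.4, -0.9, 26.6]
grip_width: -0.003
grasp_force: 13.4
```

Request:
apply_moves(
  rows=[
    {"x":0,"y":0,"z":-15,"ax":0,"ay":0,"az":0,"gripper":1},
    {"x":0,"y":0,"z":-38,"ax":0,"ay":0,"az":0,"gripper":1},
    {"x":0,"y":0,"z":-38,"ax":0,"ay":0,"az":0,"gripper":1},
    {"x":0,"y":0,"z":-38,"ax":0,"ay":0,"az":0,"gripper":1},
    {"x":0,"y":0,"z":-33,"ax":0,"ay":0,"az":0,"gripper":1},
  ],
)

```text
clock: 44.88
position: [0.5259, 0.0377, 0.2699]
ee_rot: [0.017, 1.0, 0.0, 0.001]
ft_force: [1.6, 0.4, -0.1]
grip_width: 0.004
grasp_force: 0.0
```

Request:
apply_moves(
  rows=[
    {"x":0,"y":-34.6,"z":0,"ax":0,"ay":0,"az":0,"gripper":1},
    {"x":0,"y":-34.6,"z":0,"ax":0,"ay":0,"az":0,"gripper":1},
    {"x":0,"y":-34.6,"z":0,"ax":0,"ay":0,"az":0,"gripper":1},
    {"x":0,"y":-34.6,"z":0,"ax":0,"ay":0,"az":0,"gripper":1},
    {"x":0,"y":-34.6,"z":0,"ax":0,"ay":0,"az":0,"gripper":1},
  ],
)

```text
clock: 45.3
position: [0.5198, -0.1368, 0.2674]
ee_rot: [0.017, 1.0, 0.0, 0.0]
ft_force: [1.3, -0.2, -0.0]
grip_width: 0.001
grasp_force: 0.0
```

Request:
apply_moves(
  rows=[
    {"x":0,"y":-34.6,"z":0,"ax":0,"ay":0,"az":0,"gripper":1},
    {"x":0,"y":-34.6,"z":0,"ax":0,"ay":0,"az":0,"gripper":1},
    {"x":0,"y":0,"z":20,"ax":0,"ay":0,"az":0,"gripper":1},
    {"x":0,"y":0,"z":30,"ax":0,"ay":0,"az":0,"gripper":1},
    {"x":0,"y":0,"z":30,"ax":0,"ay":0,"az":0,"gripper":1},
  ],
)

```text
clock: 45.72
position: [0.5181, -0.2052, 0.1869]
ee_rot: [0.017, 1.0, -0.0, 0.001]
ft_force: [2.0, 0.4, 0.2]
grip_width: -0.002
grasp_force: 0.0
```

Request:
apply_moves(
  rows=[
    {"x":0,"y":0,"z":20,"ax":0,"ay":0,"az":0,"gripper":1},
    {"x":0,"y":0,"z":4,"ax":0,"ay":0,"az":0,"gripper":1},
    {"x":0,"y":0,"z":0,"ax":0,"ay":0,"az":0,"gripper":1},
    {"x":0,"y":0,"z":0,"ax":0,"ay":0,"az":0,"gripper":1},
    {"x":0,"y":0,"z":0,"ax":0,"ay":0,"az":0,"gripper":1},
  ],
)

```text
clock: 46.13
position: [0.5188, -0.2047, 0.165]
ee_rot: [0.017, 1.0, -0.0, 0.001]
ft_force: [-0.6, -0.1, 0.1]
grip_width: 0.001
grasp_force: 0.0
```

```bash
python3 - <<'E'
from h import *
import pickle
st(); s=snap('side'); t=snap('top'); pickle.dump((s,t),open('st17.pkl','wb'))
E
```

```text
t 46.13 p [ 518.8 -204.7  165. ] phi 88.1 tilt [ 0.0027 -0.0006] F [-0.6 -0.1  0.1] w 0.1 g 0.0 j7 1.88
```

Request:
apply_moves(
  rows=[
    {"x":0,"y":9,"z":0,"ax":0,"ay":0,"az":0,"gripper":1},
    {"x":0,"y":9,"z":0,"ax":0,"ay":0,"az":0,"gripper":1},
    {"x":0,"y":9,"z":0,"ax":0,"ay":0,"az":0,"gripper":1},
    {"x":0,"y":9,"z":0,"ax":0,"ay":0,"az":0,"gripper":1},
    {"x":0,"y":9,"z":0,"ax":0,"ay":0,"az":0,"gripper":1},
  ],
)

```text
clock: 46.65
position: [0.5194, -0.1581, 0.1633]
ee_rot: [0.016, 1.0, 0.0, 0.0]
ft_force: [0.1, -2.9, 2.2]
grip_width: 0.003
grasp_force: 1.6
```

Request:
apply_moves(
  rows=[
    {"x":0,"y":9,"z":0,"ax":0,"ay":0,"az":0,"gripper":1},
    {"x":0,"y":9,"z":0,"ax":0,"ay":0,"az":0,"gripper":1},
    {"x":0,"y":9,"z":0,"ax":0,"ay":0,"az":0,"gripper":1},
    {"x":0,"y":6,"z":-0.5,"ax":0,"ay":0,"az":0,"gripper":1},
    {"x":0,"y":6,"z":-0.5,"ax":0,"ay":0,"az":0,"gripper":1},
  ],
)

```text
clock: 47.07
position: [0.5207, -0.1199, 0.1642]
ee_rot: [0.017, 1.0, -0.0, 0.0]
ft_force: [0.7, -1.4, -1.8]
grip_width: -0.002
grasp_force: 1.0
```

Request:
apply_moves(
  rows=[
    {"x":0,"y":6,"z":0.5,"ax":0,"ay":0,"az":0,"gripper":1},
    {"x":0,"y":6,"z":0.5,"ax":0,"ay":0,"az":0,"gripper":1},
    {"x":0,"y":5.8,"z":1.5,"ax":0,"ay":0,"az":0,"gripper":1},
    {"x":0,"y":0,"z":0,"ax":0,"ay":0,"az":0,"gripper":1},
    {"x":0,"y":0,"z":0,"ax":0,"ay":0,"az":0,"gripper":1},
  ],
)

```text
clock: 47.48
position: [0.521, -0.102, 0.1613]
ee_rot: [0.016, 1.0, 0.0, -0.0]
ft_force: [-0.0, -0.7, 0.3]
grip_width: 0.001
grasp_force: 0.0
```

```bash
python3 - <<'E'
from h import *
st()
E
```

```text
t 47.48 p [ 521.  -102.   161.3] phi 88.1 tilt [-0.0008  0.0006] F [-0.  -0.7  0.3] w 0.1 g 0.0 j7 1.67
```

Request:
apply_moves(
  rows=[
    {"x":0,"y":5.6,"z":0.5,"ax":0,"ay":0,"az":0,"gripper":1},
    {"x":0,"y":5.4,"z":2.5,"ax":0,"ay":0,"az":0,"gripper":1},
    {"x":0,"y":5.4,"z":2.6,"ax":0,"ay":0,"az":0,"gripper":1},
    {"x":0,"y":5,"z":3.4,"ax":0,"ay":0,"az":0,"gripper":1},
    {"x":0,"y":5,"z":3.5,"ax":0,"ay":0,"az":0,"gripper":1},
  ],
)

```text
clock: 47.9
position: [0.5223, -0.0755, 0.149]
ee_rot: [0.017, 1.0, 0.0, 0.0]
ft_force: [-0.4, -0.2, 3.0]
grip_width: 0.001
grasp_force: 1.1
```

Request:
apply_moves(
  rows=[
    {"x":0,"y":4.3,"z":4.2,"ax":0,"ay":0,"az":0,"gripper":1},
    {"x":0,"y":4.2,"z":4.3,"ax":0,"ay":0,"az":0,"gripper":1},
    {"x":0,"y":3.5,"z":4.9,"ax":0,"ay":0,"az":0,"gripper":1},
    {"x":0,"y":3.4,"z":5,"ax":0,"ay":0,"az":0,"gripper":1},
    {"x":0,"y":2.6,"z":5.4,"ax":0,"ay":0,"az":0,"gripper":1},
  ],
)

```text
clock: 48.32
position: [0.5227, -0.0577, 0.1248]
ee_rot: [0.017, 1.0, 0.0, -0.0]
ft_force: [0.0, 0.1, 2.3]
grip_width: -0.004
grasp_force: 0.9
```

Request:
apply_moves(
  rows=[
    {"x":0,"y":2.5,"z":5.5,"ax":0,"ay":0,"az":0,"gripper":1},
    {"x":0,"y":1.6,"z":5,"ax":0,"ay":0,"az":0,"gripper":1},
    {"x":0,"y":1.5,"z":4,"ax":0,"ay":0,"az":0,"gripper":1},
    {"x":0,"y":0,"z":1.5,"ax":0,"ay":0,"az":0,"gripper":1},
    {"x":0,"y":0,"z":0,"ax":0,"ay":0,"az":0,"gripper":1},
  ],
)

```text
clock: 48.73
position: [0.5224, -0.0529, 0.1087]
ee_rot: [0.017, 1.0, -0.0, -0.001]
ft_force: [-0.9, 0.2, 0.3]
grip_width: -0.004
grasp_force: 0.0
```

```bash
python3 - <<'E'
from h import *
st()
E
```

```text
t 48.73 p [522.4 -52.9 108.7] phi 88.1 tilt [-0.0012 -0.0001] F [-0.9  0.2  0.3] w -0.3 g 0.0 j7 1.57
```

Request:
apply_moves(
  rows=[
    {"x":0,"y":0,"z":1,"ax":0,"ay":0,"az":0,"gripper":1},
    {"x":0,"y":0,"z":1,"ax":0,"ay":0,"az":0,"gripper":1},
    {"x":0,"y":0,"z":0.5,"ax":0,"ay":0,"az":0,"gripper":1},
    {"x":0,"y":0,"z":0,"ax":0,"ay":0,"az":0,"gripper":1},
    {"x":0,"y":0,"z":0,"ax":0,"ay":0,"az":0,"gripper":1},
  ],
)

```text
clock: 49.15
position: [0.5228, -0.053, 0.108]
ee_rot: [0.017, 1.0, 0.0, 0.0]
ft_force: [-5.4, 0.5, 11.5]
grip_width: -0.001
grasp_force: 6.0
```

```bash
python3 - <<'E'
from h import *
st()
E
```

```text
t 49.15 p [522.8 -53.  108. ] phi 88.1 tilt [0.0001 0.0001] F [-5.4  0.5 11.5] w -0.1 g 6.0 j7 1.58
```

Request:
apply_moves(
  rows=[
    {"x":0,"y":0,"z":1,"ax":0,"ay":0,"az":0,"gripper":1},
    {"x":0,"y":0,"z":0.5,"ax":0,"ay":0,"az":0,"gripper":1},
    {"x":0,"y":0,"z":0,"ax":0,"ay":0,"az":0,"gripper":1},
  ],
)

```text
clock: 49.4
position: [0.5229, -0.053, 0.1078]
ee_rot: [0.017, 1.0, 0.0, 0.0]
ft_force: [-12.1, 0.1, 25.4]
grip_width: -0.002
grasp_force: 13.0
```

Request:
apply_moves(
  rows=[
    {"x":0,"y":0,"z":-15,"ax":0,"ay":0,"az":0,"gripper":1},
    {"x":-10,"y":5,"z":-38,"ax":0,"ay":0,"az":0,"gripper":1},
    {"x":-25,"y":10,"z":-30,"ax":0,"ay":0,"az":0,"gripper":1},
    {"x":-25,"y":15,"z":-30,"ax":0,"ay":0,"az":0,"gripper":1},
    {"x":-25,"y":15,"z":-30,"ax":0,"ay":0,"az":0,"gripper":1},
  ],
)

```text
clock: 49.82
position: [0.6098, -0.011, 0.2502]
ee_rot: [0.017, 1.0, -0.0, 0.0]
ft_force: [1.3, 0.3, -0.4]
grip_width: -0.001
grasp_force: 0.0
```

Request:
apply_moves(
  rows=[
    {"x":0,"y":0,"z":0,"ax":0,"ay":0,"az":0,"gripper":1},
    {"x":0,"y":0,"z":0,"ax":0,"ay":0,"az":0,"gripper":1},
    {"x":0,"y":0,"z":0,"ax":0,"ay":0,"az":0,"gripper":1},
    {"x":0,"y":0,"z":0,"ax":0,"ay":0,"az":0,"gripper":1},
  ],
)

```text
clock: 50.15
position: [0.608, -0.0117, 0.2468]
ee_rot: [0.017, 1.0, -0.0, -0.001]
ft_force: [-0.3, 0.2, 0.3]
grip_width: 0.001
grasp_force: 0.0
```

```bash
python3 - <<'E'
from h import *
st(); w=snap('wrist'); s=snap('side')
im=np.zeros((600,800,3),np.uint8); im[:384,:512]=w['color'][:,:,::-1]
im[300:600,400:800]=cv2.resize(s['color'][150:270,190:350,::-1],(400,300),interpolation=cv2.INTER_CUBIC)
cv2.imwrite('pics/fin.png',im)
E
```

```text
t 50.15 p [608.  -11.7 246.8] phi 88.0 tilt [-0.0024 -0.0004] F [-0.3  0.2  0.3] w 0.1 g 0.0 j7 1.5
```

View pics/fin.png

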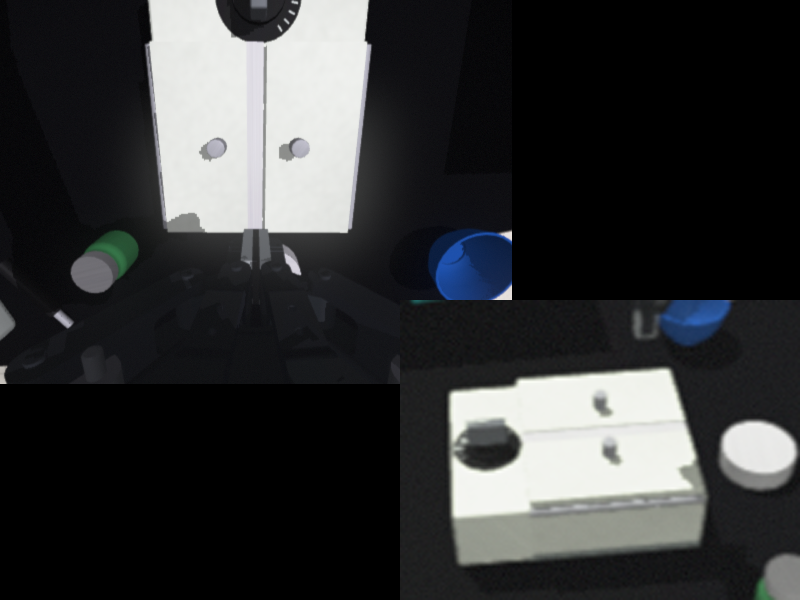

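The wrist and side views show both leaves flat. The aluminium flange laps the tongue along the middle (256,135), the vent bar lies along −x at the zero mark, and the bystanders are unmoved. Handing in.

```bash
python3 -c "from workcell import *; print(hand_in())"
```

```text
the job is handed in; nothing more can be done
None
```

All four casts are seated flat and interlocked in their bays, the rebated leaf was shut first and the flanged leaf over it, the vent pointer is at zero, the bowl, jar and wax tin were left alone, and the job is handed in (no verdict was shown).

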